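# Lock a camera module into the alignment station and press a lens barrel into its V-block

## Robot

A 7-joint arm with a two-finger parallel gripper is mounted at the origin on the work surface. World frame = base frame: x ahead of the robot, y to its left, z up, the work surface at z = 0. Lengths are in m, angles in rad, forces in N, time in s.
With the tool pointing down it reaches from about 0.4 to 0.85 m from the base axis. Payload 4.5 kg.
Tool frame: the origin (TCP) lies between the finger pads; the fingertips stand 19 mm ahead of it and the grasp point (between the pads) is the TCP; z points along the fingers, y is the direction in which the jaws open and shut (so a half turn about z gives the same grasp; the last joint's range is limited). The gripper opens to 88 mm and grips with 3 to 60 N. Pads are 18 mm wide; open, the fingers measure 123 mm over their backs; the gripper's body (75 mm by 187 mm) begins 45 mm behind the grasp point.
Start: joints at [1.287, 0.689, -0.195, 1.565, 0.157, 0.902, -0.215], TCP at [0.195, -0.594, 0.258] pointing down, gripper open.
Joint ranges: [-3.01, 3.01], [-0.46, 2.08], [-1.47, 1.51], [0.13, 2.56], [-1, 4.14], [0.04, 2.09], [-2.66, 2.66]. Speed limits (rad/s): [2.57, 2.57, 3.14, 3.14, 3.14, 3.14, 3.14].

## Interface

Orientations are given as a unit quaternion [x, y, z, w].
In Python, from plant import status, snapshot, finish_job, cut_out, tip_of gives the robot as it stands. The module is installed in compiled form; this text tells all that it offers.
- The arm moves only by the tool carry_out, never from a script. Its arguments are lists of equal length, an entry for each row: "linear": the shift along the world's x, y, z in m, a list of three; "roll": the turn about the world's z in rad. A call has 1 to 8 rows; each row is the pose to reach, as a shift and turn from the pose measured when the call began; what a row does not reach only later rows make up. A row lasts 1/12 s, in which the tool goes at most 41.7 mm and 7.16 degrees, less where a joint would pass 70% of its speed; a pose out of reach is approached as far as the arm can. A call with a gripper value outside its range is refused whole. "gripper" is the opening, from 0 (shut) to 1 (fully open), set as the call begins (left out, the last holds). The fingers move at their own pace and stop on an object; "grip_force" is the grip in N (left out, the last holds). Time passes only in rows, so rows that repeat a pose let the fingers close. It gives the time, the measured TCP pose, the force and the opening at its end, in the units of the state.
- status.get_state(): the state, without advancing time (a new reading comes with each control period).
- snapshot(name): name is "scene" or "top" or "wrist"; returns a dict with "img" (420x560x3 uint8, red, green, blue), "range_z" (420x560 float32, m along the optical axis (not along the pixel's ray), 0 where there is no reading), "fx", "fy", "cx", "cy" (pixels), "world_from_camera" (4x4, takes a point from camera to world coordinates). Camera axes: x right, y down, z forward; pixel columns grow to the right and rows downward; lengths in m; the calibration is good to about 2 mm. The wrist camera is an equidistant fisheye: a pixel r from the principal point sees the ray r / f radians off the axis. A picture is of the moment at which its call begins.
- finish_job(): hands the job in, once; it reports no verdict.
Trained networks look in a picture, given as the dict that the camera call returned (one of the last four; its "shot" number tells which), for a name from the list of things; names that differ only in an ending like _2 or _b are one class to them, and where a whole thing is asked for, a point or a joint stands for the part that bears it (a point fixed in the world has none). Each returns a list of dicts, best first, with "confidence" (0 to 1); they miss things now and then, are a little off and sometimes report something else, mostly with a low value. They report only what shows in the picture. A call takes as long as a camera call. They do not tell look-alikes from the thing itself.
- cut_out(picture, query): "region" (420x560 bool, what is visible of it) and "pixel" ([column, row] in pixels, amid what is visible of it).
- tip_of(picture, query): "pixel" ([column, row] in pixels: a listed point, or the origin of a listed thing).
The state is a dict: "clock": time; "q": joint angles; "qd": joint speeds; "joint_torque": joint torques, N m; "tool_pos": TCP position; "eef_rot": TCP orientation; "contact_force": force on the tool from outside, world axes, zero at the start; "moment": the same for the moment, N m; "opening": opening from 0.0 (shut) to 1.0 (fully open).
Only numpy, scipy, OpenCV 4.12 (cv2) and the standard library are available. Lean on these libraries where they do the work, as an engineer would, in place of code of your own. Each camera call takes 0.05 s, during which the arm holds its last target.

## Task

Drop the gold camera module fully home into the station's socket pocket with its window towards the V yokes, then swing the locking lever fully shut over it. After that lay the black lens barrel in the two V yokes, brass end towards the camera and overhanging both yokes equally, and finish still holding it gently pressed down with your fingers, with about 10 N, so that it bears on both faces of the V: do not let go at the end. Leave the other things on the bench where they are.

Things in the scene. Friction and masses are not known exactly. Their poses are not given: they have to be found in the camera images.
- station: alignment station: dark grey base plate 100 x 230 x 8 mm fixed on the 3 mm mat; origin at the centre of its underside, z up, long direction and optical axis = y. At its -y end a blue socket block 60 x 58 mm, top 20 mm above the origin, with the pocket; at its +y end two aluminium V yokes. At yaw 0 its x points away from the robot
- pocket (a point): centre of the pocket's floor, axes as the station's. The pocket is 33 mm (x) x 39 mm (y) and 12 mm deep with a 2 mm chamfer at its mouth; the floor is 8 mm above the station's origin
- camera_module: loose gold-coloured camera module, a block 30 (x) x 36 (y) x 28 mm (z), about 60 g, standing upright on a pink foam pad 4 mm thick; origin at the centre of its underside. The round black-rimmed glass window is on its +y face (a black stripe on the top lies along that edge; the -y face is green). Grip it by its x faces
- module_window (a point): centre of the module's window, at (0, 18, 20) mm in the module's frame
- locking_lever (a joint): the locking lever, rad: 0 = shut, arm lying over the pocket along the station's +y (end stop); positive = swung open, anticlockwise seen from above, up to 2.4. It starts open by 1.4 to 2.2 and turns with light friction (about 1 N at the handle), staying where it is left. The arm's underside is 2 mm above the top of a fully seated module
- lever_pivot (a point): point on the lever's upright pivot axis, 98 mm from the station's origin towards -y, 41 mm above it
- lever_handle (a point): point on the lever's upright round red handle pin, 12 mm in diameter, 50 mm from the pivot axis; this point is 62 mm above the station's origin. The free pin runs from 44 mm (top of the 12 mm wide arm) to 74 mm above it
- lens_barrel: loose black cylinder 28 mm in diameter, 90 mm long, 80 to 170 g, lying on a white rest (60 x 110 mm plate, 4 mm thick; 4 mm nibs beside the barrel's ends, its middle free for fingers). Origin at its centre on its axis, 14 mm above the plate's top; its y axis runs along the cylinder (x and z may roll). The -y end has a 14 mm brass band, the +y end a thin aluminium one
- barrel_brass_end (a point): centre of the barrel's brass end face, 45 mm from its centre
- v_seat (a point): where the seated barrel's centre lies, axes as the station's: (0, 60, 30) mm in the station frame. The yokes, 15 mm thick, are centred 30 mm either side along y; between them 45 mm is free for fingers, down to the base plate 22 mm below. Each has a 90 degree V open upwards, rims 2 mm below this point. Let go in the V the barrel centres itself; its top is then 14 mm above this point
- v_near: the V faces on the station's -x side (both yokes), rigid; its origin is that of the station
- v_far: the V faces on the station's +x side (both yokes), rigid; its origin is that of the station
- sample_box_a: bystander: white plastic sample box 47 x 47 x 24 mm, origin under its centre
- sample_box_b: bystander: a second such box
- screwdriver: bystander: screwdriver 160 mm long, lying along its x axis
- cleaner_jar: bystander: closed jar 48 mm across, 70 mm high, origin under its centre
- lens_cap: bystander: black disc 34 mm across, 9 mm high
- retaining_ring: bystander: brass ring 36 mm across, 6 mm high
- tweezers: bystander: steel tweezers 120 x 8 x 5 mm, lying along their x axis
Things that resemble listed ones, but are neither listed nor needed, are in the scene too. There is more than one size of the lens_barrel; the one meant has the size given above. Leave any purple look-alike of the camera_module alone.

How it is judged:
By the outcome, as a careful person would: the job done as asked, in the order asked, and still so for the second after the job is handed in, while the arm keeps its last pose, push and grip.
It also fails if it takes over 72 s, if anything falls off the work surface, if the arm or the gripper's body presses on something with over 40 N, if the wrist force passes 120 N, or if a joint passes its speed limit or range.

## Working session

There is one attempt and no reset: what is moved stays moved. The work goes in short steps, Python scripts to look and compute and a tool call to move; the robot and the scene stay as the last step left them, time stands still between calls to the robot, and variables do not carry over. Pictures are saved under pics/ and viewed, and the job is handed in when it is done.

Besides the shell and the picture viewer there is one more tool, called after "Request:" by a JSON object that holds its "name" and its "arguments". carry_out: Moves the arm, as the interface text tells. Its arguments: {"type":"object","properties":{"linear":{"type":"array"},"roll":{"type":"array"},"gripper":{"type":"number"},"grip_force":{"type":"number"}},"required":["linear","roll"]}

```bash
mkdir -p pics; ls
cat > h.py <<'E'
import numpy as np, cv2
from plant import status, snapshot, finish_job, cut_out, tip_of
def save(s,n): cv2.imwrite(f'pics/{n}.png', cv2.cvtColor(s['img'],cv2.COLOR_RGB2BGR))
def pts(s):
    d=s['range_z']; v,u=np.indices(d.shape)
    P=np.stack([(u-s['cx'])/s['fx']*d,(v-s['cy'])/s['fy']*d,d],-1)
    T=s['world_from_camera']; W=P@T[:3,:3].T+T[:3,3]
    W[d==0]=np.nan
    return W
def at_z(s,u,v,z):
    T=s['world_from_camera']; r=T[:3,:3]@np.array([(u-s['cx'])/s['fx'],(v-s['cy'])/s['fy'],1])
    return T[:3,3]+r*(z-T[2,3])/r[2]
def st():
    s=status.get_state(); print({k:np.round(s[k],4).tolist() for k in ('clock','q','tool_pos','eef_rot','contact_force','opening')})
E
python3 - <<'E'
from h import *
st()
for n in('top','scene'):
    s=snapshot(n); save(s,n+'0'); np.savez('pics/'+n+'0.npz',**s); print(s['fx'],s['cx'],s['cy'],s['world_from_camera'].round(3).tolist())
    for q in['station','camera_module','lens_barrel','locking_lever','lever_handle','lever_pivot','pocket','v_seat','barrel_brass_end','module_window']:
        print(q,[(np.round(r['pixel']).tolist(),round(r['confidence'],2)) for r in tip_of(s,q)][:4])
E
```

```text
pics
{'clock': 0.0, 'q': [1.2868, 0.69, -0.1945, 1.5663, 0.1573, 0.9025, -0.2151], 'tool_pos': [0.1951, -0.5932, 0.2569], 'eef_rot': [0.9874, 0.1583, -0.0002, -0.0009], 'contact_force': [-0.0963, -0.7009, -0.1329], 'opening': 0.9958}
431.6068956145676 275.0112820612457 209.48192550735197 [[-0.02, -0.983, 0.184, 0.367], [-1.0, 0.023, 0.016, -0.013], [-0.02, -0.183, -0.983, 1.163], [0.0, 0.0, 0.0, 1.0]]
station [([274.0, 197.0], 0.93), ([254.0, 198.0], 0.43)]
camera_module [([385.0, 267.0], 0.68), ([380.0, 225.0], 0.65)]
lens_barrel [([195.0, 206.0], 0.82), ([175.0, 260.0], 0.66)]Traceback (most recent call last):
  File "<stdin>", line 6, in <module>
ValueError: it knows: barrel_brass_end, camera_module, cleaner_jar, lens_barrel, lens_cap, lever_handle, lever_pivot, module_window, pocket, retaining_ring, sample_box, screwdriver, station, tweezers, v_far, v_ne
```

Run:
```python
from h import *
for n in('top','scene'):
    s=snapshot(n); save(s,n+'0'); np.savez('pics/'+n+'0.npz',**s)
    W=pts(s)
    for q in['station','camera_module','lens_barrel','lever_handle','lever_pivot','pocket','v_seat','barrel_brass_end','module_window']:
        for r in tip_of(s,q)[:3]:
            u,v=np.round(r['pixel']).astype(int)
            print(n,q,(u,v),round(r['confidence'],2),W[v,u].round(3))
```

```text
top station (np.int64(275), np.int64(196)) 0.84 [0.62  0.005 0.013]
top camera_module (np.int64(373), np.int64(228)) 0.45 [ 0.522 -0.251  0.036]
top camera_module (np.int64(386), np.int64(268)) 0.45 [ 0.418 -0.279  0.029]
top camera_module (np.int64(326), np.int64(191)) 0.3 [ 0.615 -0.127  0.078]
top lens_barrel (np.int64(176), np.int64(258)) 0.89 [0.455 0.267 0.036]
top lens_barrel (np.int64(198), np.int64(208)) 0.6 [0.587 0.211 0.033]
top lens_barrel (np.int64(434), np.int64(218)) 0.6 [ 0.551 -0.424  0.001]
top lever_handle (np.int64(198), np.int64(155)) 0.75 [0.739 0.216 0.022]
top lever_handle (np.int64(323), np.int64(191)) 0.54 [ 0.619 -0.121  0.063]
top lever_pivot (np.int64(311), np.int64(183)) 0.77 [ 0.645 -0.092  0.047]
top pocket (np.int64(293), np.int64(187)) 0.75 [ 0.644 -0.045  0.012]
top v_seat (np.int64(252), np.int64(198)) 0.92 [0.616 0.068 0.009]
top barrel_brass_end (np.int64(192), np.int64(228)) 0.85 [0.532 0.225 0.041]
top barrel_brass_end (np.int64(190), np.int64(259)) 0.54 [nan nan nan]
top module_window (np.int64(392), np.int64(270)) 0.62 [ 0.412 -0.294  0.03 ]
[... 439 characters left out ...]
464 0.258 0.032]
scene lens_barrel (np.int64(190), np.int64(277)) 0.37 [ 0.516 -0.237  0.005]
scene lever_handle (np.int64(251), np.int64(254)) 0.55 [ 0.617 -0.13   0.07 ]
scene pocket (np.int64(280), np.int64(257)) 0.83 [ 0.642 -0.057  0.012]
scene pocket (np.int64(272), np.int64(258)) 0.62 [ 0.651 -0.096  0.051]
scene v_seat (np.int64(300), np.int64(218)) 0.62 [0.595 0.082 0.011]
scene barrel_brass_end (np.int64(311), np.int64(178)) 0.58 [0.534 0.21  0.036]
scene barrel_brass_end (np.int64(293), np.int64(168)) 0.55 [0.451 0.231 0.018]
scene module_window (np.int64(188), np.int64(278)) 0.83 [ 0.536 -0.254  0.036]
scene module_window (np.int64(139), np.int64(262)) 0.77 [ 0.387 -0.287  0.006]
```

View pics/top0.png

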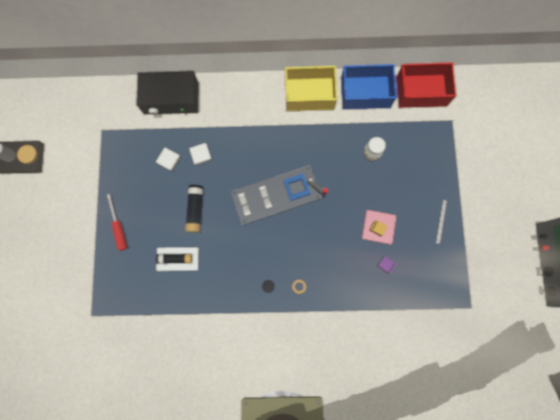

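View pics/scene0.png

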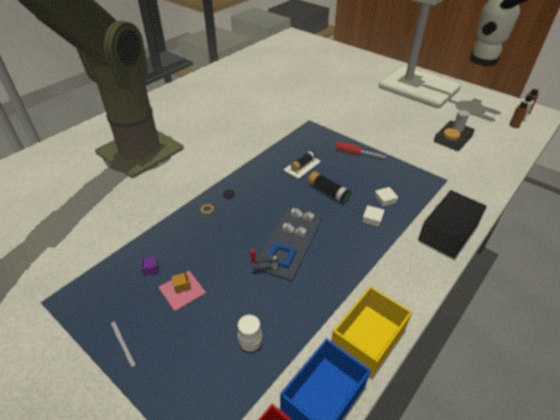

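The top view shows the gold module on the pink pad at (379,228), with its purple look-alike at (386,265). One barrel lies on the white rest at (177,259) and a larger look-alike lies loose at (195,208). The station is around (275,196), with the red handle at (325,191). I choose the gold module and the barrel on the rest, and will check both in close crops.

Run:
```python
from h import *
s=dict(np.load('pics/top0.npz')); im=cv2.cvtColor(s['img'],cv2.COLOR_RGB2BGR)
def crop(u0,v0,u1,v1,k): return cv2.resize(im[v0:v1,u0:u1],None,fx=k,fy=k,interpolation=cv2.INTER_CUBIC)
a=crop(225,160,335,230,7); b=crop(150,180,210,275,5); c=crop(350,205,410,275,5)
cv2.imwrite('pics/c_station.png',a)
h=max(b.shape[0],c.shape[0]); 
o=np.zeros((h,b.shape[1]+c.shape[1]+10,3),np.uint8); o[:b.shape[0],:b.shape[1]]=b; o[:c.shape[0],b.shape[1]+10:]=c
cv2.imwrite('pics/c_obj.png',o)
```

```text
(no output)
```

View pics/c_station.png

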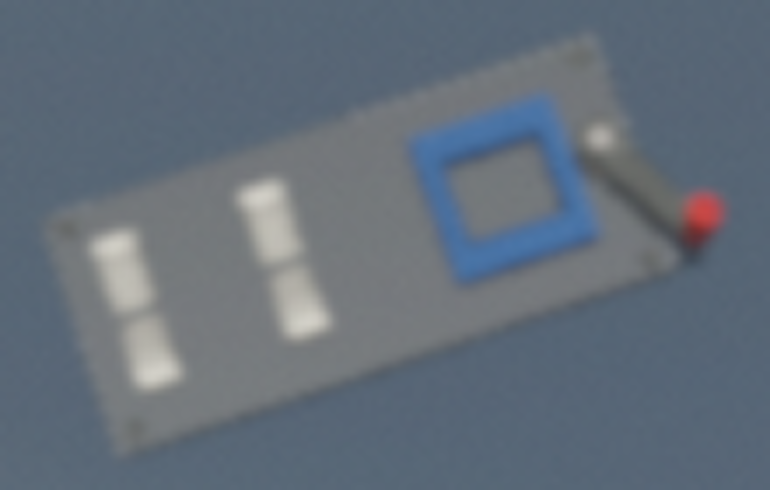

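View pics/c_obj.png

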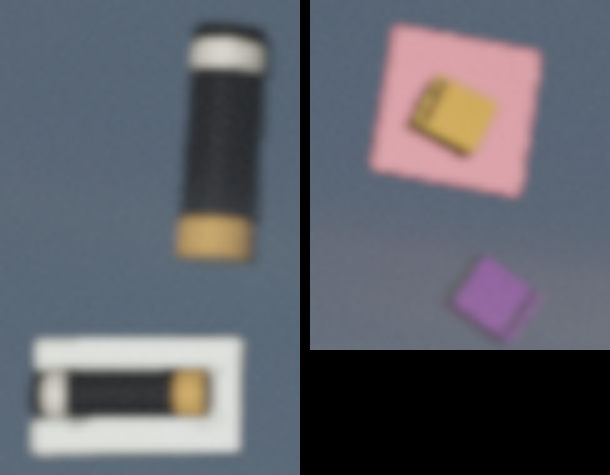

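The crops confirm the choice. The barrel on the rest is about 34 px, or 90 mm, with brass towards the right (world -y). The gold module sits on the pad, and the purple one is separate. I move above the module next.

Request:
{"name": "carry_out", "arguments": {"linear": [[0.03, 0.03, 0], [0.06, 0.06, 0], [0.09, 0.09, 0], [0.12, 0.12, 0], [0.15, 0.15, 0], [0.18, 0.18, 0], [0.21, 0.21, 0], [0.24, 0.24, 0]], "roll": [0.1, 0.2, 0.3, 0.4, 0.5, 0.6, 0.7, 0.79]}}

```text
clock: 1.87
tool_pos: [0.4322, -0.3566, 0.258]
eef_rot: [0.849, 0.528, 0.0, 0.0]
contact_force: [0.7, -0.5, 0.6]
opening: 1.0
```

Request:
{"name": "carry_out", "arguments": {"linear": [[0.02, 0.025, 0], [0.045, 0.05, -0.01], [0.065, 0.075, -0.02], [0.08, 0.1, -0.03], [0.08, 0.1, -0.03], [0.08, 0.1, -0.03]], "roll": [0, 0, 0, 0, 0, 0]}}

```text
clock: 2.37
tool_pos: [0.513, -0.2544, 0.2276]
eef_rot: [0.848, 0.53, 0.0, -0.0]
contact_force: [-0.7, -0.1, -0.3]
opening: 0.999
```

Run:
```python
from h import *
st()
s=snapshot('wrist'); save(s,'w1'); np.savez('pics/w1.npz',**s); print(s['fx'],s['cx'],s['cy'],s['world_from_camera'].round(4).tolist())
```

```text
{'clock': 2.3667, 'q': [0.5951, 0.6737, -0.3651, 1.7536, 0.3233, 0.7742, -0.3844], 'tool_pos': [0.513, -0.2544, 0.2276], 'eef_rot': [0.8481, 0.5298, 0.0001, -0.0004], 'contact_force': [-0.7093, -0.0931, -0.3301], 'opening': 0.9995}
325.19226210127806 283.56262519648135 206.98545475642024 [[0.8988, -0.4222, -0.1178, 0.5446], [-0.4383, -0.8665, -0.2388, -0.1929], [-0.0013, 0.2663, -0.9639, 0.3547], [0.0, 0.0, 0.0, 1.0]]
```

View pics/w1.png

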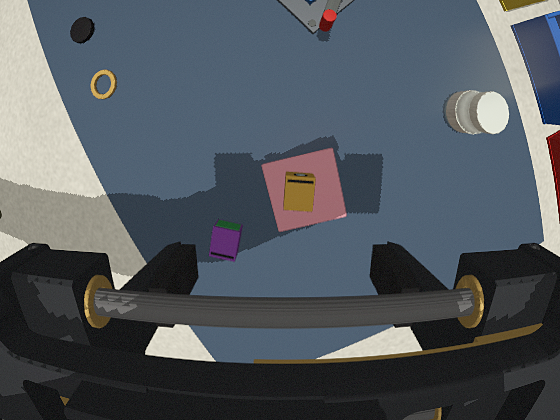

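The wrist view shows the gold module at (299,191). Its window face is at the top edge, (299,174), and the black stripe at (300,182) confirms it. The purple one is at (226,240). Next I measure the top face.

```bash
cat >> h.py <<'E'
def wray(s,u,v):
    dx=(np.asarray(u,float)-s['cx'])/s['fx']; dy=(np.asarray(v,float)-s['cy'])/s['fy']
    r=np.hypot(dx,dy)+1e-12; k=np.sin(r)/r
    return np.stack([dx*k,dy*k,np.cos(r)],-1)
def wpts(s):
    d=s['range_z']; v,u=np.indices(d.shape); R=wray(s,u,v)
    P=R/R[...,2:]*d[...,None]; T=s['world_from_camera']; W=P@T[:3,:3].T+T[:3,3]; W[d==0]=np.nan
    return W
def wat_z(s,u,v,z):
    T=s['world_from_camera']; r=wray(s,u,v)@T[:3,:3].T
    return T[:3,3]+r*((z-T[2,3])/r[...,2])[...,None]
def hsv(s): return cv2.cvtColor(s['img'],cv2.COLOR_RGB2HSV)
E
python3 - <<'E'
from h import *
s=dict(np.load('pics/w1.npz')); W=wpts(s); H=hsv(s)
print(W[191,299],W[215,330],W[120,300], H[195,299],H[185,300])
# top face: by depth
m=(W[...,2]>0.03)&(W[...,2]<0.045); m[:150]=0;m[235:]=0;m[:,:270]=0;m[:,340:]=0
print(m.sum(), np.median(W[m][:,2]))
z=np.median(W[m][:,2])
p=W[m][:,:2].astype(np.float32); print(cv2.minAreaRect(p), p.mean(0))
# window side: dark stripe
mk=m&(H[...,2]<60); print('stripe',W[mk].mean(0),mk.sum())
im=cv2.cvtColor(s['img'],cv2.COLOR_RGB2BGR)[140:240,250:350]; cv2.imwrite('pics/w1c.png',cv2.resize(im,None,fx=6,fy=6))
st=(W[...,2]>0.008)&(W[...,2]<0.013)
E
```

```text
[ 0.52690718 -0.26371558  0.03566384] [ 0.54498534 -0.31051572  0.00632607] [ 0.55974595 -0.20094148  0.00326904] [ 20 176 145] [ 21 172 148]
1033 0.034973467094182586
((0.5259698033332825, -0.26574209332466125), (0.03628529980778694, 0.03006180003285408), 59.526771545410156) [ 0.5260702 -0.2653954]
stripe [ 0.53234401 -0.25492059  0.03575461] 52
```

View pics/w1c.png

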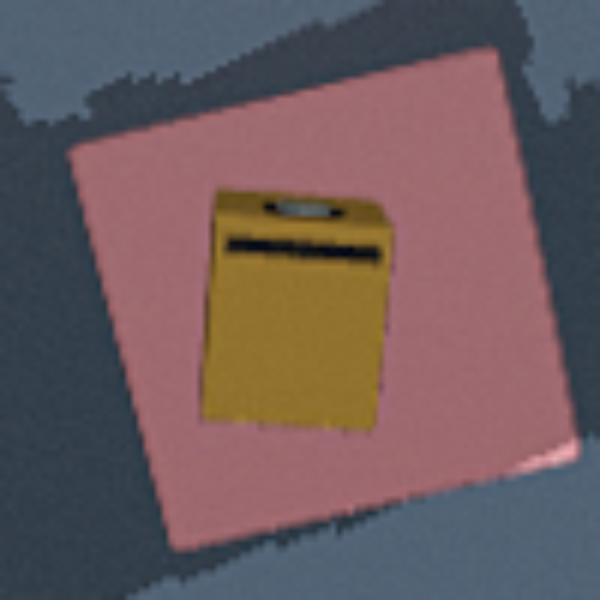

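The top face measures 36.3 x 30.1 mm, centred at (0.526,-0.2657), with its +y axis at 59.5°. I go down to grip it high, with the TCP 33 mm above its underside.

Request:
{"name": "carry_out", "arguments": {"linear": [[0.007, -0.006, -0.03], [0.013, -0.0113, -0.065], [0.013, -0.0113, -0.1], [0.013, -0.0113, -0.13], [0.013, -0.0113, -0.155], [0.013, -0.0113, -0.175], [0.013, -0.0113, -0.187], [0.013, -0.0113, -0.1873]], "roll": [-0.04, -0.078, -0.078, -0.078, -0.078, -0.078, -0.078, -0.078]}}

```text
clock: 3.08
tool_pos: [0.523, -0.2692, 0.0386]
eef_rot: [0.87, 0.494, -0.002, -0.001]
contact_force: [-0.2, 0.9, 0.3]
opening: 1.0
```

Run:
```python
from h import *
st()
s=snapshot('wrist'); save(s,'w2'); np.savez('pics/w2.npz',**s)
W=wpts(s)
m=(W[...,2]>0.03)&(W[...,2]<0.04)&(abs(W[...,0]-.526)<.03)&(abs(W[...,1]+.2657)<.03)
print(m.sum(),cv2.minAreaRect(W[m][:,:2].astype(np.float32)))
```

```text
{'clock': 3.0833, 'q': [0.5127, 0.9693, -0.2049, 1.8012, 0.4308, 0.4194, -0.54], 'tool_pos': [0.523, -0.2692, 0.0386], 'eef_rot': [0.8695, 0.4939, -0.0021, -0.0008], 'contact_force': [-0.2353, 0.8788, 0.3097], 'opening': 1.0004}
4554 ((0.5271701216697693, -0.2643197178840637), (0.03363393619656563, 0.030255895107984543), 60.303855895996094)
```

View pics/w2.png

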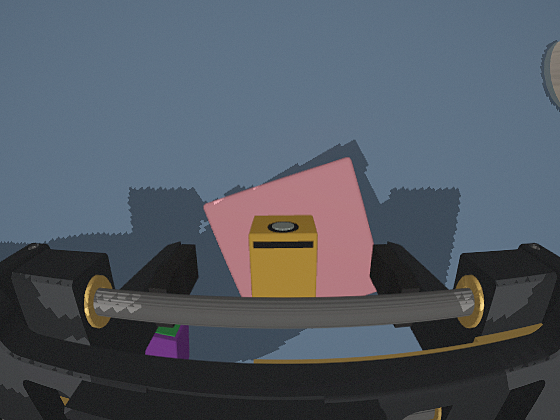

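The module sits between the fingers. I settle onto the target, then close.

Request:
{"name": "carry_out", "arguments": {"linear": [[0.003, 0.0035, 0.001], [0.003, 0.0035, 0.001], [0.003, 0.0035, 0.001], [0.003, 0.0035, 0.001]], "roll": [0.002, 0.002, 0.002, 0.002]}}

```text
clock: 3.47
tool_pos: [0.5278, -0.2659, 0.0423]
eef_rot: [0.869, 0.495, -0.001, 0.001]
contact_force: [-0.3, -0.0, 1.0]
opening: 0.999
```

Request:
{"name": "carry_out", "arguments": {"linear": [[0, 0, 0], [0, 0, 0], [0, 0, 0], [0, 0, 0], [0, 0, 0], [0, 0, 0], [0, 0, 0], [0, 0, 0]], "roll": [0, 0, 0, 0, 0, 0, 0, 0], "gripper": 0.2, "grip_force": 15}}

```text
clock: 4.13
tool_pos: [0.5277, -0.2659, 0.0422]
eef_rot: [0.869, 0.495, -0.001, 0.001]
contact_force: [-0.1, -0.3, 0.2]
opening: 0.418
```

Run:
```python
from h import *
st()
s=snapshot('wrist'); save(s,'w3')
```

```text
{'clock': 4.1333, 'q': [0.506, 0.9644, -0.2074, 1.7965, 0.4283, 0.4249, -0.5428], 'tool_pos': [0.5277, -0.2659, 0.0422], 'eef_rot': [0.8689, 0.4949, -0.0007, 0.0008], 'contact_force': [-0.0715, -0.2937, 0.1913], 'opening': 0.418}
```

View pics/w3.png

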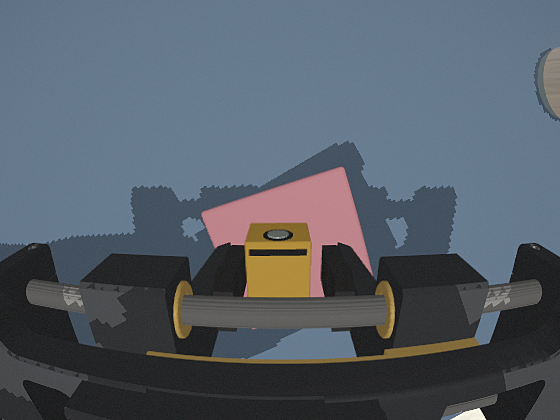

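The fingers are still closing, so I continue.

Request:
{"name": "carry_out", "arguments": {"linear": [[0, 0, -0.001], [0, 0, -0.001], [0, 0, -0.001], [0, 0, -0.001], [0, 0, -0.001]], "roll": [0, 0, 0, 0, 0], "gripper": 0.2, "grip_force": 20}}

```text
clock: 4.6
tool_pos: [0.5276, -0.2658, 0.0419]
eef_rot: [0.869, 0.495, -0.001, 0.001]
contact_force: [-0.7, -0.5, 6.1]
opening: 0.341
```

Request:
{"name": "carry_out", "arguments": {"linear": [[0, 0, 0.01], [0, 0, 0.02], [0, 0, 0.03], [0, 0, 0.04], [0, 0, 0.04]], "roll": [0, 0, 0, 0, 0]}}

```text
clock: 5.02
tool_pos: [0.529, -0.2665, 0.0844]
eef_rot: [0.869, 0.495, 0.001, 0.002]
contact_force: [0.7, -0.1, -1.5]
opening: 0.34
```

Run:
```python
from h import *
st()
s=snapshot('wrist'); save(s,'w4'); np.savez('pics/w4.npz',**s)
```

```text
{'clock': 5.0167, 'q': [0.5256, 0.8968, -0.2419, 1.7897, 0.406, 0.5, -0.5227], 'tool_pos': [0.529, -0.2665, 0.0844], 'eef_rot': [0.869, 0.4948, 0.0005, 0.0024], 'contact_force': [0.6819, -0.0559, -1.457], 'opening': 0.3398}
```

View pics/w4.png

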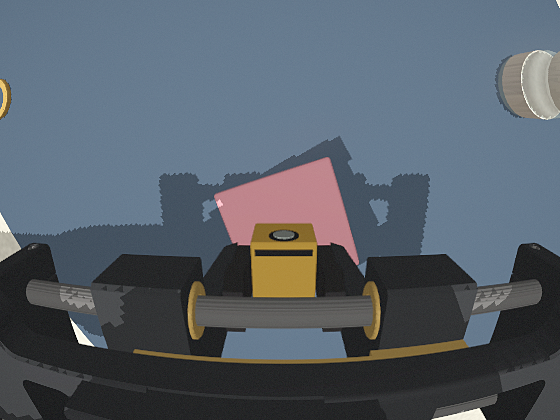

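The module is held, with the opening at 0.34 × 88 = 29.9 mm. I raise it and go over to measure the station.

Request:
{"name": "carry_out", "arguments": {"linear": [[0.005, 0.01, 0.035], [0.02, 0.025, 0.07], [0.04, 0.045, 0.105], [0.06, 0.07, 0.135], [0.08, 0.09, 0.145], [0.1, 0.115, 0.145], [0.115, 0.14, 0.145], [0.121, 0.146, 0.145]], "roll": [0.1, 0.22, 0.34, 0.46, 0.58, 0.7, 0.82, 0.854]}}

```text
clock: 5.73
tool_pos: [0.6514, -0.1136, 0.2288]
eef_rot: [0.582, 0.814, 0.004, 0.001]
contact_force: [0.1, 1.2, -1.0]
opening: 0.341
```

Request:
{"name": "carry_out", "arguments": {"linear": [[0, 0, 0], [0, 0, 0], [0, 0, 0]], "roll": [0, 0, 0]}}

```text
clock: 5.98
tool_pos: [0.6504, -0.1154, 0.2281]
eef_rot: [0.583, 0.813, 0.002, 0.001]
contact_force: [-0.6, -0.6, -1.2]
opening: 0.338
```

Run:
```python
from h import *
st()
s=snapshot('wrist'); save(s,'w5'); np.savez('pics/w5.npz',**s)
W=wpts(s)
for q in['station','lever_handle','lever_pivot','pocket','v_seat','module_window']:
        for r in tip_of(s,q)[:2]:
            u,v=np.round(r['pixel']).astype(int)
            print(q,(u,v),round(r['confidence'],2),W[v,u].round(4))
```

```text
{'clock': 5.9833, 'q': [0.3965, 0.8167, -0.5696, 1.4705, 0.4844, 0.9932, 0.0317], 'tool_pos': [0.6504, -0.1154, 0.2281], 'eef_rot': [0.5827, 0.8127, 0.0024, 0.0006], 'contact_force': [-0.5714, -0.5616, -1.2383], 'opening': 0.3378}
station (np.int64(297), np.int64(72)) 0.63 [0.6277 0.0027 0.0098]
lever_handle (np.int64(244), np.int64(192)) 0.61 [ 0.6177 -0.1208  0.078 ]
lever_pivot (np.int64(293), np.int64(164)) 0.73 [ 0.6528 -0.0875  0.0465]
lever_pivot (np.int64(299), np.int64(14)) 0.16 [0.609  0.0647 0.012 ]
pocket (np.int64(295), np.int64(125)) 0.56 [ 0.6439 -0.0517  0.0121]
v_seat (np.int64(298), np.int64(12)) 0.63 [0.6072 0.0669 0.0111]
module_window (np.int64(284), np.int64(235)) 0.86 [ 0.6467 -0.0998  0.2148]
module_window (np.int64(70), np.int64(261)) 0.71 [ 0.4208 -0.2919  0.0306]
```

View pics/w5.png

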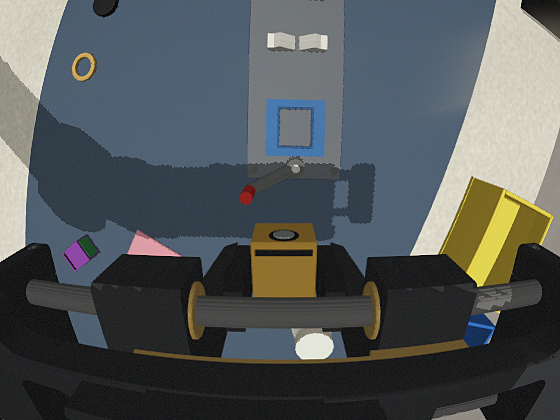

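The wrist view shows the socket at (295,127), the pivot at (295,166), the red handle at (247,196), the near yokes at (297,41), and the held module's window at (284,235). I fit the socket and plate rectangles from depth and colour.

```bash
cat >> h.py <<'E'
def station(s,verbose=1):
    W=wpts(s); H=hsv(s)
    b=(H[...,0]>100)&(H[...,0]<125)&(H[...,1]>140)&(abs(W[...,2]-0.023)<0.0035)&(abs(W[...,0]-.64)<.06)&(abs(W[...,1]+.06)<.07)
    z=np.nanmedian(W[b][:,2])
    m=b.astype(np.uint8); out=[]
    cs,hh=cv2.findContours(m,cv2.RETR_CCOMP,cv2.CHAIN_APPROX_NONE)
    o=max(cs,key=cv2.contourArea)
    inn=[c for c,h in zip(cs,hh[0]) if h[3]>=0]
    for c in [o]+([max(inn,key=cv2.contourArea)] if inn else []):
        p=wat_z(s,c[:,0,0],c[:,0,1],0.023)[:,:2]
        r=cv2.minAreaRect((p*1000).astype(np.float32)); out.append(r)
        if verbose: print('rect',np.round(r[0],1),np.round(r[1],1),round(r[2],2),len(c))
    if verbose: print('z',z,b.sum())
    return out
E
python3 - <<'E'
from h import *
s=dict(np.load('pics/w5.npz')); H=hsv(s); print(H[105,300],H[150,300],H[127,300])
station(s)
W=wpts(s)
# lever pin top
m=((H[...,0]<8)|(H[...,0]>172))&(H[...,1]>150)&(W[...,2]>.07)&(W[...,2]<.09)&(abs(W[...,1]+.12)<.05)
print('pin',m.sum(),W[m].mean(0))
m=(W[...,2]>.0085)&(W[...,2]<.0135)&(abs(W[...,0]-.63)<.09)&(W[...,1]>-.13)&(W[...,1]<0.14)
print(cv2.minAreaRect(W[m][:,:2].astype(np.float32)*1000))
im=cv2.cvtColor(s['img'],cv2.COLOR_RGB2BGR)[0:210,210:370]; cv2.imwrite('pics/w5c.png',cv2.resize(im,None,fx=3.5,fy=2.8))
E
```

```text
[105 144 174] [106 152 176] [ 98  22 125]
rect [644.6 -54. ] [58.8 57.4] 17.41 223
rect [645.1 -53.3] [36.6 41. ] 18.71 148
z 0.023023617830993715 1841
pin 140 [ 0.62064343 -0.12490412  0.07661655]
((630.841064453125, -11.394195556640625), (101.0159912109375, 200.16915893554688), 17.464038848876953)
```

```bash
cat >> h.py <<'E'
def tool(s=None):
    s=s or status.get_state(); q=s['eef_rot']; th=2*np.arctan2(q[1],q[0]); return np.array(s['tool_pos']),th
E
python3 - <<'E'
from h import *
for f,tp,q in(('w4',[.529,-.2665,.0844],(.869,.4948)),('w5',[.6504,-.1154,.2281],(.5827,.8127))):
    s=dict(np.load(f'pics/{f}.npz')); W=wpts(s); th=2*np.arctan2(q[1],q[0])
    X=np.array([np.cos(th),np.sin(th)]);Y=np.array([np.sin(th),-np.cos(th)])
    H=hsv(s); m=(H[...,0]>14)&(H[...,0]<28)&(H[...,1]>140); m[:215]=0;m[300:]=0;m[:,:240]=0;m[:,330:]=0
    D=W[m]-tp; L=np.stack([D[:,:2]@X,D[:,:2]@Y,D[:,2]],-1)*1000
    top=abs(L[:,2]-np.percentile(L[:,2],90))<3
    print(f,m.sum(),np.percentile(L[:,2],[2,25,50,75,95]).round(1), 'y',np.percentile(L[top,1],[1,50,99]).round(1),'x',np.percentile(L[top,0],[1,50,99]).round(1))
    # camera in tool frame
    T=s['world_from_camera']; d=T[:3,3]-tp; print('cam',d[:2]@X,d[:2]@Y,d[2], 'axis',T[:3,2][:2]@X,T[:3,2][:2]@Y, 'ximg',T[:2,0]@X,T[:2,0]@Y)
    for u,v in((250,265),(316,265),(283,249)):
        print(m[v,u-2:u+3])
    # front-top edge corners at z= tcp-7
    ys=[]
    for v in range(262,290,6):
        r=np.where(m[v])[0]; a=wat_z(s,np.array([r.min()-.5,r.max()+.5]),np.array([v,v]),tp[2]-.0065)
        print(v,r.min(),r.max(),((a[:,:2]-tp[:2])@Y*1000).round(2),((a[:,:2]-tp[:2])@X*1000).round(1))
E
```

```text
Traceback (most recent call last):
IndexError: index -1 is out of bounds for axis 0 with size 0
```

Run:
```python
from h import *
for f,tp,q in(('w4',[.529,-.2665,.0844],(.869,.4948)),('w5',[.6504,-.1154,.2281],(.5827,.8127))):
    s=dict(np.load(f'pics/{f}.npz')); W=wpts(s); th=2*np.arctan2(q[1],q[0]); tp=np.array(tp)
    X=np.array([np.cos(th),np.sin(th)]);Y=np.array([np.sin(th),-np.cos(th)])
    H=hsv(s); m=(H[...,0]>14)&(H[...,0]<28)&(H[...,1]>140); m[:215]=0;m[300:]=0;m[:,:240]=0;m[:,330:]=0
    D=W[m]-tp; L=np.stack([D[:,:2]@X,D[:,:2]@Y,D[:,2]],-1)*1000
    L=L[~np.isnan(L[:,0])]
    zt=np.percentile(L[:,2],75); top=abs(L[:,2]-zt)<2
    print(f,m.sum(),len(L),np.percentile(L[:,2],[2,25,50,75,95]).round(1), 'y',np.percentile(L[top,1],[1,50,99]).round(1),'x',np.percentile(L[top,0],[1,50,99]).round(1))
    T=s['world_from_camera']; d=T[:3,3]-tp; print('cam',d[:2]@X,d[:2]@Y,d[2], 'axis',T[:3,2][:2]@X,T[:3,2][:2]@Y)
    for v in range(260,292,8):
        r=np.where(m[v])[0]; a=wat_z(s,np.array([r.min()-.5,r.max()+.5]),np.array([v,v]),tp[2]+zt/1000)
        print(v,r.min(),r.max(),((a[:,:2]-tp[:2])@Y*1000).round(2),((a[:,:2]-tp[:2])@X*1000).round(1))
```

```text
w4 4057 4039 [-29.5  -7.8  -7.1  -6.6  -6. ] y [-13.5   1.   15.9] x [-11.8   2.   16.4]
cam 0.06955382537746872 0.0007529550045327131 0.127023449612622 axis -0.26828981637684735 0.0036796150290139052
260 251 316 [-13.69  16.18] [7.5 7.4]
268 251 316 [-13.85  16.34] [3.4 3.3]
276 252 315 [-13.55  16.04] [-0.8 -0.8]
284 252 315 [-13.72  16.21] [-5.  -5.1]
w5 4069 4052 [-29.5  -7.9  -7.2  -6.7  -6.1] y [-13.4   1.   15.9] x [-13.    0.8  15.3]
cam 0.06787831874790537 0.0005847347849901013 0.12718185525121947 axis -0.2648863246062303 0.005057249950972715
260 251 316 [-13.68  16.22] [6.2 6.2]
268 251 316 [-13.83  16.37] [2.2 2.1]
276 251 315 [-14.    16.07] [-2.  -2.1]
284 252 315 [-13.7   16.24] [-6.2 -6.3]
```

Request:
{"name": "carry_out", "arguments": {"linear": [[0.003, 0.006, -0.03], [0.006, 0.012, -0.06], [0.008, 0.019, -0.085], [0.008, 0.019, -0.096], [0.008, 0.019, -0.096], [0.008, 0.019, -0.096], [0.008, 0.019, -0.096]], "roll": [-0.01, -0.02, -0.02, -0.02, -0.02, -0.02, -0.02]}}

```text
clock: 6.92
tool_pos: [0.6603, -0.0961, 0.1345]
eef_rot: [0.591, 0.807, 0.004, 0.002]
contact_force: [0.3, -0.2, -0.6]
opening: 0.334
```

```bash
cat >> h.py <<'E'
def held(s,tp,th,verbose=1):
    W=wpts(s)
    X=np.array([np.cos(th),np.sin(th)]);Y=np.array([np.sin(th),-np.cos(th)])
    H=hsv(s); m=(H[...,0]>14)&(H[...,0]<28)&(H[...,1]>140); m[:215]=0;m[300:]=0;m[:,:240]=0;m[:,330:]=0
    D=W[m]-tp; L=np.stack([D[:,:2]@X,D[:,:2]@Y,D[:,2]],-1)*1000
    L=L[~np.isnan(L[:,0])]; zt=np.percentile(L[:,2],75); top=abs(L[:,2]-zt)<2
    y=np.percentile(L[top,1],[1,99]); x=np.percentile(L[top,0],99)
    print('held: y',y.round(1),'mid',y.mean().round(2),'front x',x.round(1),'top z',zt.round(1))
    return x-18,y.mean()
E
python3 - <<'E'
from h import *
st(); tp,th=tool(); print('th',np.degrees(th))
s=snapshot('wrist'); save(s,'w6'); np.savez('pics/w6.npz',**s)
held(s,tp,th); o=station(s)
X=np.array([np.cos(th),np.sin(th)]);Y=np.array([np.sin(th),-np.cos(th)])
for r in o:
    d=np.array(r[0])/1000-tp[:2]; print('rel tool mm',d@X*1000,d@Y*1000)
E
```

```text
{'clock': 6.9167, 'q': [0.3364, 0.9307, -0.5087, 1.5228, 0.5543, 0.8258, -0.0717], 'tool_pos': [0.6603, -0.0961, 0.1345], 'eef_rot': [0.5906, 0.807, 0.0041, 0.0023], 'contact_force': [0.2883, -0.1722, -0.6195], 'opening': 0.3341}
th 107.60327474172544
held: y [-13.3  16. ] mid 1.34 front x 15.3 top z -6.7
rect [644.5 -54. ] [59.5 57.3] 17.43 322
rect [643.9 -53.6] [34.7 40.2] 17.51 193
z 0.02299708381291192 3708
rel tool mm 44.919502580418204 -2.311461140722866
rel tool mm 45.492555591681246 -2.682380302687705
```

View pics/w6.png

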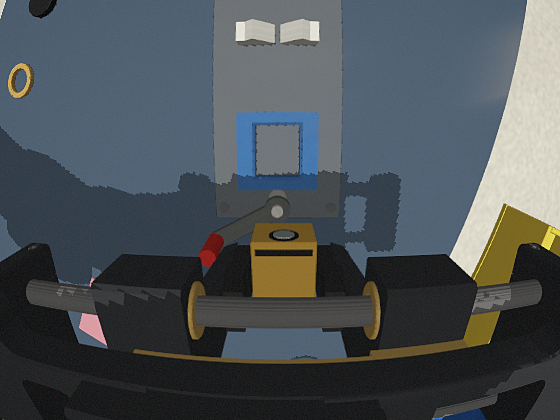

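Run:
```python
from h import *
s=dict(np.load('pics/w6.npz')); W=wpts(s); tp=np.array([.6603,-.0961,.1345]); th=np.radians(107.6)
X=np.array([np.cos(th),np.sin(th)]);Y=np.array([np.sin(th),-np.cos(th)])
for c in(262,306):
  for v in range(220,262,2):
    w=W[v,c]-tp; print(c,v,s['img'][v,c].tolist(),(np.array([w[:2]@X,w[:2]@Y,w[2]])*1000).round(1))
im=cv2.cvtColor(s['img'],cv2.COLOR_RGB2BGR)[210:300,235:335]; cv2.imwrite('pics/w6c.png',cv2.resize(im,None,fx=6,fy=6,interpolation=cv2.INTER_NEAREST))
```

```text
262 220 [66, 67, 67] [ -0.4 -12.8 -87.3]
262 222 [70, 68, 62] [ -2.  -12.9 -87.8]
262 224 [110, 83, 28] [ 15.3  -9.5 -31.1]
262 226 [107, 81, 32] [ 15.   -9.4 -28.9]
262 228 [105, 79, 31] [ 15.4  -9.1 -24.7]
262 230 [107, 83, 34] [ 15.3  -9.  -21.9]
262 232 [105, 82, 31] [ 15.4  -8.8 -18.9]
262 234 [109, 83, 35] [ 15.4  -8.7 -16.2]
262 236 [108, 81, 29] [ 15.1  -8.6 -14.2]
262 238 [108, 81, 32] [ 15.2  -8.4 -11.5]
262 240 [103, 81, 28] [15.1 -8.3 -9.1]
262 242 [139, 110, 43] [15.3 -8.2 -6.2]
262 244 [148, 114, 46] [14.5 -8.2 -5.6]
262 246 [147, 115, 48] [13.1 -8.3 -6.9]
262 248 [157, 123, 48] [12.2 -8.3 -6.7]
262 250 [33, 28, 25] [11.  -8.3 -7.3]
262 252 [26, 24, 29] [10.5 -8.3 -6.2]
262 254 [23, 24, 27] [ 9.2 -8.3 -6.7]
262 256 [132, 103, 44] [ 8.2 -8.4 -6.9]
262 258 [149, 115, 46] [ 6.7 -8.5 -8.1]
262 260 [147, 114, 45] [ 6.5 -8.4 -6.4]
306 220 [52, 63, 76] [ -14.7   21.4 -131.6]
306 222 [58, 65, 74] [ -16.4   21.4 -131.5]
306 224 [111, 86, 32] [ 15.4  13.1 -30.6]
306 226 [105, 82, 31] [ 15.3  12.9 -27.9]
306 228 [107, 81, 30] [ 15.3  12.6 -24.9]
306 230 [108, 82, 29] [ 15.4  12.4 -21.6]
306 232 [106, 83, 34] [ 15.3  12.2 -18.9]
306 234 [110, 86, 35] [ 15.1  12.  -16.8]
306 236 [110, 84, 34] [ 15.1  11.8 -13.9]
306 238 [106, 82, 29] [ 15.3  11.6 -11. ]
306 240 [108, 84, 36] [14.7 11.5 -9.8]
306 242 [139, 110, 44] [14.8 11.3 -7.3]
306 244 [148, 116, 49] [14.1 11.3 -6.4]
306 246 [147, 114, 45] [13.2 11.3 -6.5]
306 248 [157, 122, 51] [12.1 11.3 -6.7]
306 250 [35, 28, 21] [11.7 11.3 -5.5]
306 252 [21, 21, 23] [10.2 11.4 -6.7]
306 254 [22, 24, 23] [ 9.4 11.4 -6.3]
306 256 [130, 101, 41] [ 8.  11.5 -7.2]
306 258 [149, 117, 47] [ 7.  11.5 -7.2]
306 260 [147, 115, 46] [ 6.8 11.4 -5.5]
```

View pics/w6c.png

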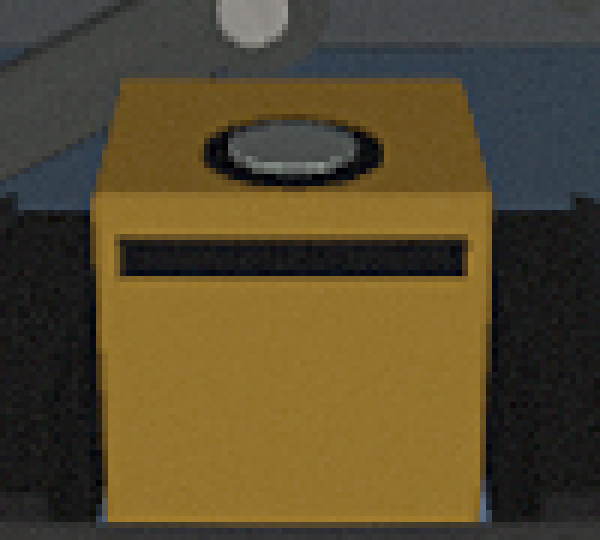

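Both heights agree on the socket at (0.6444,-0.0538), yaw 17.45°. In the same image the held module sits at tool (-2.8, +1.3) mm. I move over the pocket.

Request:
{"name": "carry_out", "arguments": {"linear": [[-0.006, 0.015, 0], [-0.012, 0.03, -0.005], [-0.018, 0.0445, -0.02], [-0.018, 0.0445, -0.04], [-0.018, 0.0445, -0.055], [-0.018, 0.0445, -0.06], [-0.018, 0.0445, -0.06], [-0.018, 0.0445, -0.06]], "roll": [-0.003, -0.003, -0.003, -0.003, -0.003, -0.003, -0.003, -0.003]}}

```text
clock: 7.63
tool_pos: [0.6433, -0.052, 0.0759]
eef_rot: [0.592, 0.806, 0.005, 0.003]
contact_force: [-0.3, 0.2, -0.3]
opening: 0.339
```

Run:
```python
from h import *
st(); tp,th=tool(); print('th',np.degrees(th))
s=snapshot('wrist'); save(s,'w7'); np.savez('pics/w7.npz',**s)
held(s,tp,th)
im=cv2.cvtColor(s['img'],cv2.COLOR_RGB2BGR)[150:310,200:370]; cv2.imwrite('pics/w7c.png',cv2.resize(im,None,fx=4,fy=3.7,interpolation=cv2.INTER_CUBIC))
X=np.array([np.cos(th),np.sin(th)]);Y=np.array([np.sin(th),-np.cos(th)])
W=wpts(s);H=hsv(s)
b=(H[...,0]>100)&(H[...,0]<125)&(H[...,1]>140)&(abs(W[...,2]-0.023)<0.003)
D=(W[b][:,:2]-tp[:2]);L=np.stack([D@X,D@Y],-1)*1000; L=L[(abs(L)<45).all(1)]
print(np.percentile(L,[.5,99.5],axis=0))
for r in range(12,30,2): 
    k=abs(L[:,0]-r)<1
    if k.sum(): print(r,k.sum(),L[k,1].min().round(1),L[k,1].max().round(1), np.sort(L[k,1])[np.argmax(np.diff(np.sort(L[k,1]))):][:2].round(1))
```

```text
{'clock': 7.6333, 'q': [0.2481, 0.981, -0.4472, 1.6208, 0.6099, 0.6707, -0.2058], 'tool_pos': [0.6433, -0.052, 0.0759], 'eef_rot': [0.5921, 0.8058, 0.0048, 0.0034], 'contact_force': [-0.3137, 0.1624, -0.332], 'opening': 0.3388}
th 107.38167122512812
held: y [-13.3  16. ] mid 1.34 front x 15.2 top z -6.6
[[ -4.53698904 -29.16837092]
 [ 26.81748011  29.89244353]]
12 157 -29.4 29.7 [-16.4  16.9]
14 146 -29.3 29.7 [-16.4  16.8]
16 150 -29.1 29.7 [-16.4  16.8]
18 267 -29.2 30.1 [-3.6 -2.4]
20 312 -29.1 30.0 [-28.9 -28.3]
22 345 -29.0 29.9 [29.3 29.9]
24 360 -29.4 29.9 [24.  24.6]
26 357 -29.3 29.8 [19.3 19.9]
28 4 2.2 6.2 [2.8 4.6]
```

View pics/w7c.png

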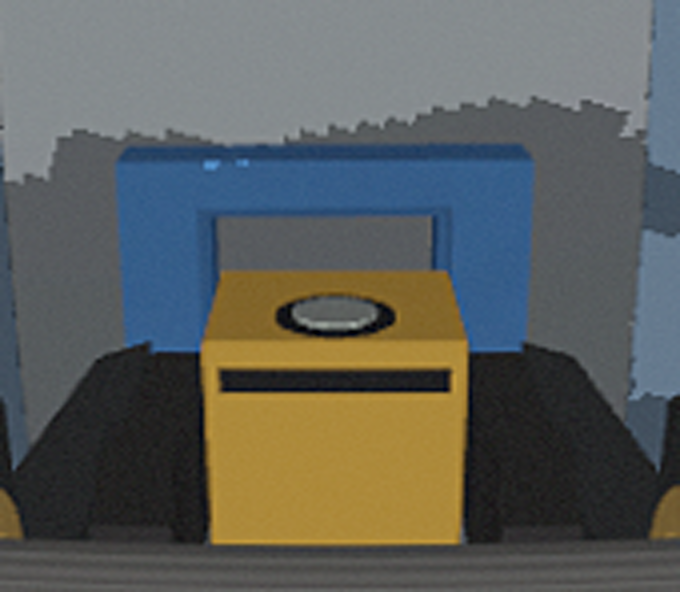

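The front and sides of the pocket are visible past the module. The pocket centre is at tool (-2.1,+0.3) and the module at (-2.8,+1.3), so I correct by (-1.2,+0.4) mm in world and lower.

Request:
{"name": "carry_out", "arguments": {"linear": [[-0.0012, 0.0004, -0.004], [-0.0012, 0.0004, -0.008], [-0.0012, 0.0004, -0.011], [-0.0012, 0.0004, -0.014], [-0.0012, 0.0004, -0.017], [-0.0012, 0.0004, -0.019], [-0.0012, 0.0004, -0.021]], "roll": [0, 0, 0, 0, 0, 0, 0]}}

```text
clock: 8.27
tool_pos: [0.6422, -0.0515, 0.0548]
eef_rot: [0.592, 0.806, 0.005, 0.003]
contact_force: [-0.2, -0.2, -2.2]
opening: 0.336
```

Run:
```python
from h import *
st(); tp,th=tool(); print('th',np.degrees(th))
s=snapshot('wrist'); save(s,'w8'); np.savez('pics/w8.npz',**s)
held(s,tp,th)
X=np.array([np.cos(th),np.sin(th)]);Y=np.array([np.sin(th),-np.cos(th)])
W=wpts(s);H=hsv(s)
b=(H[...,0]>100)&(H[...,0]<125)&(H[...,1]>140)&(abs(W[...,2]-0.023)<0.003)
D=(W[b][:,:2]-tp[:2]);L=np.stack([D@X,D@Y],-1)*1000; L=L[(abs(L)<45).all(1)]
print(np.percentile(L,[.5,99.5],axis=0))
im=cv2.cvtColor(s['img'],cv2.COLOR_RGB2BGR)[150:310,200:370]; cv2.imwrite('pics/w8c.png',cv2.resize(im,None,fx=4,fy=3.7,interpolation=cv2.INTER_CUBIC))
```

```text
{'clock': 8.2667, 'q': [0.238, 1.0092, -0.4281, 1.6281, 0.6285, 0.6327, -0.2228], 'tool_pos': [0.6422, -0.0515, 0.0548], 'eef_rot': [0.5921, 0.8058, 0.005, 0.0035], 'contact_force': [-0.1884, -0.1934, -2.1694], 'opening': 0.3357}
th 107.38493518502291
held: y [-13.3  16. ] mid 1.34 front x 15.3 top z -6.7
[[  3.83481571 -28.35422893]
 [ 26.16797309  30.72797394]]
```

View pics/w8c.png

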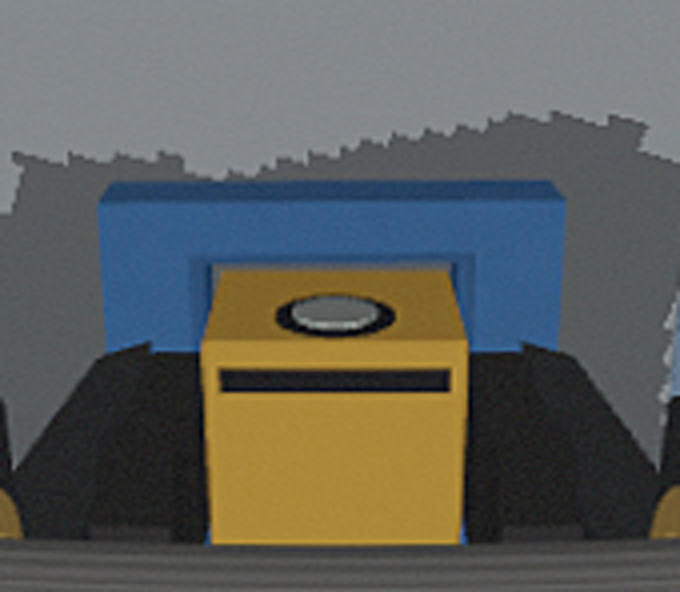

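It is entering the mouth freely, with even gaps on both sides. I lower it the remaining distance.

Request:
{"name": "carry_out", "arguments": {"linear": [[0, 0, -0.002], [0, 0, -0.004], [0, 0, -0.006], [0, 0, -0.0075], [0, 0, -0.0085], [0, 0, -0.0085]], "roll": [0, 0, 0, 0, 0, 0]}}

```text
clock: 8.82
tool_pos: [0.642, -0.0515, 0.0461]
eef_rot: [0.592, 0.806, 0.005, 0.003]
contact_force: [-0.3, 0.0, -0.3]
opening: 0.338
```

Request:
{"name": "carry_out", "arguments": {"linear": [[0, 0, -0.001], [0, 0, -0.002], [0, 0, -0.002]], "roll": [0, 0, 0]}}

```text
clock: 9.07
tool_pos: [0.6421, -0.0514, 0.0459]
eef_rot: [0.592, 0.806, 0.005, 0.004]
contact_force: [-2.4, 0.4, 12.0]
opening: 0.341
```

Run:
```python
from h import *
st(); tp,th=tool()
s=snapshot('wrist'); save(s,'w9'); held(s,tp,th)
```

```text
{'clock': 9.0667, 'q': [0.2332, 1.0218, -0.4196, 1.6293, 0.6366, 0.6183, -0.2301], 'tool_pos': [0.6421, -0.0514, 0.0459], 'eef_rot': [0.5921, 0.8058, 0.0046, 0.0037], 'contact_force': [-2.3757, 0.3635, 12.036], 'opening': 0.3408}
held: y [-13.3  16. ] mid 1.37 front x 15.3 top z -6.5
```

View pics/w9.png

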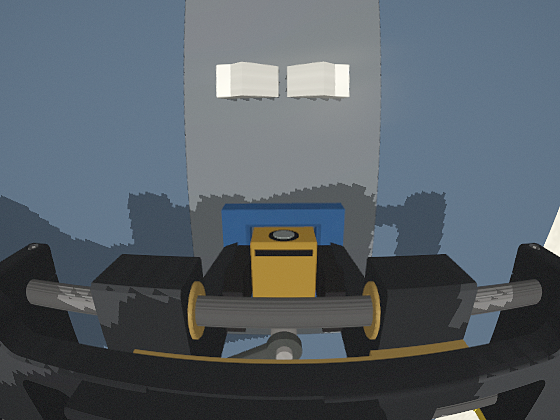

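It meets the floor at the seated height with 12 N. I release and lift.

Request:
{"name": "carry_out", "arguments": {"linear": [[0, 0, 0.0005], [0, 0, 0.0005], [0, 0, 0.0005], [0, 0, 0.0005], [0, 0, 0.0005], [0, 0, 0.0005]], "roll": [0, 0, 0, 0, 0, 0], "gripper": 0.7}}

```text
clock: 9.62
tool_pos: [0.642, -0.0514, 0.0461]
eef_rot: [0.592, 0.806, 0.005, 0.004]
contact_force: [0.1, 0.2, -0.1]
opening: 0.698
```

Request:
{"name": "carry_out", "arguments": {"linear": [[0, 0, 0.02], [0, 0, 0.05], [0, 0, 0.08], [0.003, -0.01, 0.11], [0.008, -0.025, 0.13], [0.014, -0.045, 0.13], [0.014, -0.045, 0.13], [0.014, -0.045, 0.13]], "roll": [0, 0, 0, 0, 0, 0, 0, 0]}}

```text
clock: 10.28
tool_pos: [0.6558, -0.0982, 0.1757]
eef_rot: [0.593, 0.805, 0.004, 0.004]
contact_force: [-0.6, -0.4, 0.5]
opening: 0.701
```

Run:
```python
from h import *
st(); tp,th=tool(); print(np.degrees(th))
s=snapshot('wrist'); save(s,'w10'); np.savez('pics/w10.npz',**s)
o=station(s); W=wpts(s); H=hsv(s)
X=np.array([np.cos(th),np.sin(th)]);Y=np.array([np.sin(th),-np.cos(th)])
m=(abs(W[...,2]-.039)<.006)&(H[...,0]>14)&(H[...,0]<28)&(H[...,1]>120)&(abs(W[...,0]-.643)<.05)&(abs(W[...,1]+.054)<.05)
print('mod top z',np.percentile(W[m][:,2],[5,50,95]),cv2.minAreaRect(W[m][:,:2].astype(np.float32)*1000))
for q in('lever_handle','lever_pivot','v_seat'):
    for r in tip_of(s,q)[:2]:
        u,v=np.round(r['pixel']).astype(int); print(q,u,v,r['confidence'],W[v,u])
m=((H[...,0]<8)|(H[...,0]>172))&(H[...,1]>150)&(W[...,2]>.07)&(W[...,2]<.09)&(abs(W[...,1]+.12)<.05)
print('pin',m.sum(),W[m].mean(0))
```

```text
{'clock': 10.2833, 'q': [0.3523, 0.8744, -0.532, 1.5141, 0.5231, 0.8865, -0.0533], 'tool_pos': [0.6558, -0.0982, 0.1757], 'eef_rot': [0.5933, 0.805, 0.0041, 0.0037], 'contact_force': [-0.5575, -0.408, 0.5414], 'opening': 0.7007}
107.2141656276373
rect [644.1 -54.2] [58.7 57.6] 17.76 443
rect [626.9 -58.7] [2.6 6.1] 16.71 14
z 0.02301622386022817 2027
mod top z [0.03794772 0.03908139 0.04030439] ((644.459228515625, -53.36618423461914), (29.593414306640625, 36.067283630371094), 17.226009368896484)
lever_handle 228 231 0.78 [ 0.62245072 -0.1220891   0.07654141]
lever_handle 284 78 0.4 [0.62806394 0.00331075 0.01124642]
lever_pivot 279 192 0.89 [ 0.65189998 -0.08865164  0.04893842]
v_seat 279 6 0.65 [0.60353833 0.06734329 0.01179406]
pin 223 [ 0.62072275 -0.12438765  0.07613253]
```

View pics/w10.png

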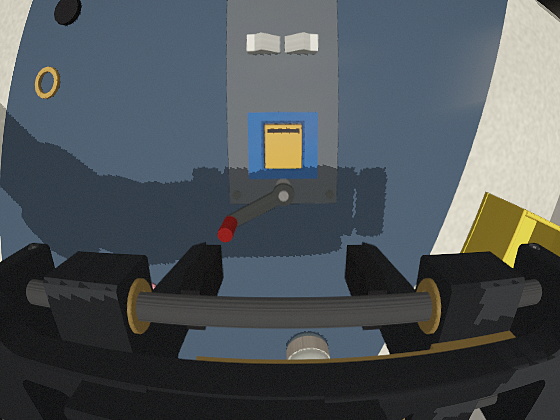

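The module top is at z = 0.039, which is fully seated, and its yaw matches the socket. The red pin at (228,231) gives a lever angle of about 119°. I turn the tool by +75° and go to the pin, gripper part-open.

Request:
{"name": "carry_out", "arguments": {"linear": [[-0.005, -0.003, 0], [-0.01, -0.006, 0], [-0.015, -0.01, 0], [-0.02, -0.013, 0], [-0.026, -0.017, 0], [-0.032, -0.02, 0], [-0.037, -0.024, 0], [-0.037, -0.024, -0.01]], "roll": [0.12, 0.24, 0.36, 0.48, 0.6, 0.72, 0.84, 0.96], "gripper": 0.5}}

```text
clock: 11.15
tool_pos: [0.6183, -0.1186, 0.1664]
eef_rot: [0.149, 0.989, 0.005, 0.001]
contact_force: [-0.5, 0.0, 0.1]
opening: 0.5
```

Request:
{"name": "carry_out", "arguments": {"linear": [[0, 0, -0.01], [0, 0, -0.02], [0, 0, -0.035], [0, 0, -0.05], [0, 0, -0.05], [0, 0, -0.05]], "roll": [0.12, 0.24, 0.35, 0.35, 0.35, 0.35]}}

```text
clock: 11.65
tool_pos: [0.6175, -0.118, 0.1154]
eef_rot: [-0.025, 1.0, 0.005, -0.001]
contact_force: [0.4, 0.2, -0.3]
opening: 0.503
```

Run:
```python
from h import *
st(); tp,th=tool(); print(np.degrees(th))
s=snapshot('wrist'); save(s,'w11')
W=wpts(s); H=hsv(s)
m=((H[...,0]<8)|(H[...,0]>172))&(H[...,1]>150)&(W[...,2]>.07)&(W[...,2]<.09)&(abs(W[...,1]+.12)<.05)
print('pin',m.sum(),W[m].mean(0))
X=np.array([np.cos(th),np.sin(th)]);Y=np.array([np.sin(th),-np.cos(th)])
d=(W[m].mean(0)-tp)[:2]*1000; print(d@X,d@Y)
```

```text
{'clock': 11.65, 'q': [0.5382, 1.002, -0.8144, 1.6382, 0.8749, 0.9066, 1.0018], 'tool_pos': [0.6175, -0.118, 0.1154], 'eef_rot': [-0.0247, 0.9997, 0.0054, -0.0012], 'contact_force': [0.4061, 0.1576, -0.3403], 'opening': 0.5032}
182.83538099625557
pin 402 [ 0.61929837 -0.12585682  0.07625278]
-1.3595360220794783 -7.905368025191752
```

View pics/w11.png

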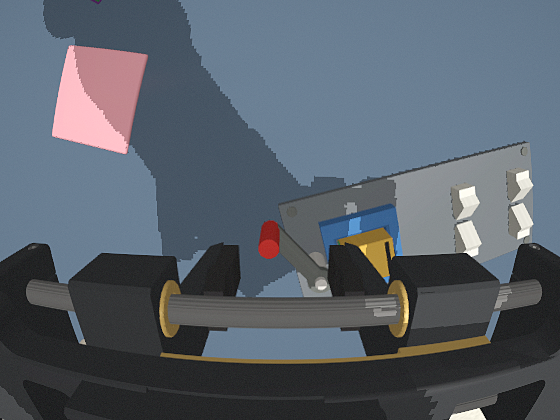

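The pin is at (269,240), about 8 mm off-centre towards the left jaw. I centre on it and go down to z = 0.070.

Request:
{"name": "carry_out", "arguments": {"linear": [[0.0015, -0.0082, 0], [0.0015, -0.0082, -0.01], [0.0015, -0.0082, -0.025], [0.0015, -0.0082, -0.038], [0.0015, -0.0082, -0.045], [0.0015, -0.0082, -0.045], [0.0015, -0.0082, -0.045]], "roll": [0, 0, 0, 0, 0, 0, 0]}}

```text
clock: 12.28
tool_pos: [0.6193, -0.1258, 0.0705]
eef_rot: [-0.025, 1.0, 0.006, -0.001]
contact_force: [0.6, 0.6, 0.5]
opening: 0.502
```

Request:
{"name": "carry_out", "arguments": {"linear": [[0, 0, 0], [0, 0, 0], [0, 0, 0], [0, 0, 0], [0, 0, 0], [0, 0, 0], [0, 0, 0], [0, 0, 0]], "roll": [0, 0, 0, 0, 0, 0, 0, 0], "gripper": 0.05, "grip_force": 10}}

```text
clock: 12.95
tool_pos: [0.6194, -0.126, 0.0708]
eef_rot: [-0.025, 1.0, 0.005, -0.001]
contact_force: [-0.3, -0.4, 2.4]
opening: 0.128
```

Run:
```python
from h import *
st()
s=snapshot('wrist'); save(s,'w12')
```

```text
{'clock': 12.95, 'q': [0.531, 1.0631, -0.7748, 1.6411, 0.9327, 0.8489, 0.9775], 'tool_pos': [0.6194, -0.126, 0.0708], 'eef_rot': [-0.025, 0.9997, 0.0054, -0.0008], 'contact_force': [-0.3446, -0.3755, 2.3602], 'opening': 0.1283}
```

View pics/w12.png

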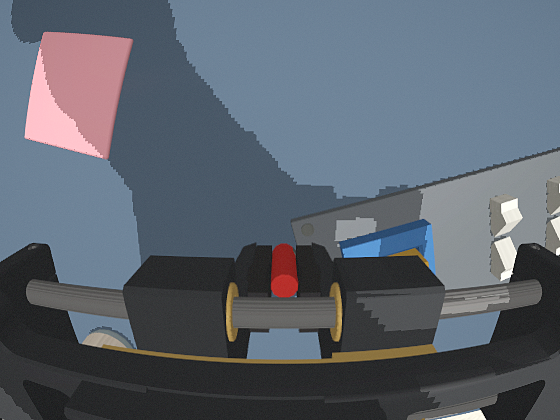

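The pin is held between the pads, with an opening of 11.3 mm. I work out the pin centre and the arc waypoints.

Run:
```python
from h import *
s=snapshot('wrist'); tp,th=tool()
X=np.array([np.cos(th),np.sin(th)]);Y=np.array([np.sin(th),-np.cos(th)])
p=wat_z(s,np.array([285.,285.,285.]),np.array([276.,283,290.]),.077)
print(((p[:,:2]-tp[:2])@X*1000).round(1),((p[:,:2]-tp[:2])@Y*1000).round(1))
ps=np.radians(17.45); xs=np.array([np.cos(ps),np.sin(ps)]); ys=np.array([-np.sin(ps),np.cos(ps)])
for off in (0,):
    pin=tp[:2]
    pc=np.array([.642,-.0514])
    piv=pc-36*ys/1000
    d=pin-piv; print('pivot',piv,'r',np.hypot(*d), 'phi',np.degrees(np.arctan2(-(d@xs),d@ys)))
```

```text
[ 3.9  0.6 -2.9] [0.4 0.4 0.4]
pivot [ 0.65279544 -0.08574324] r 0.05227195811545667 phi 122.85858766791506
```

```bash
cat > arc.py <<'E'
from h import *
import sys
tgt=float(sys.argv[1]); n=int(sys.argv[2])
tp,th=tool()
ps=np.radians(17.45); xs=np.array([np.cos(ps),np.sin(ps)]); ys=np.array([-np.sin(ps),np.cos(ps)])
piv=np.array([.6528,-.0857])
d=tp[:2]-piv; r0=np.hypot(*d); f0=np.arctan2(-(d@xs),d@ys); print('r',r0,'phi',np.degrees(f0),'th',np.degrees(th))
thf=lambda f: np.radians(107.4+75.4*f/np.radians(122.9))
L=[];R=[]
for k in range(1,n+1):
    f=f0+(np.radians(tgt)-f0)*k/n; r=r0+(.050-r0)*k/n
    p=piv+r*(-np.sin(f)*xs+np.cos(f)*ys)
    L.append([*(p-tp[:2]).round(4).tolist(),0]); R.append(round(float(thf(f)-th),3))
print(L);print(R)
E
python3 arc.py 62 8
```

```text
r 0.05230815029761837 phi 122.88499787329566 th 182.87174092853337
[[-0.0048, 0.005, 0], [-0.0089, 0.0105, 0], [-0.0122, 0.0165, 0], [-0.0147, 0.0229, 0], [-0.0163, 0.0294, 0], [-0.017, 0.0361, 0], [-0.0168, 0.0428, 0], [-0.0158, 0.0494, 0]]
[-0.083, -0.164, -0.246, -0.327, -0.409, -0.49, -0.572, -0.653]
```

Request:
{"name": "carry_out", "arguments": {"linear": [[-0.0048, 0.005, 0], [-0.0089, 0.0105, 0], [-0.0122, 0.0165, 0], [-0.0147, 0.0229, 0], [-0.0163, 0.0294, 0], [-0.017, 0.0361, 0], [-0.0168, 0.0428, 0], [-0.0158, 0.0494, 0]], "roll": [-0.083, -0.164, -0.246, -0.327, -0.409, -0.49, -0.572, -0.653]}}

```text
clock: 13.72
tool_pos: [0.6043, -0.0781, 0.0708]
eef_rot: [0.3, 0.954, 0.004, 0.002]
contact_force: [1.2, -3.5, 0.4]
opening: 0.129
```

```bash
python3 arc.py 8 8
```

```text
r 0.049136826496550275 phi 63.596541429423745 th 145.14003358124776
[[0.0012, 0.0058, 0], [0.0031, 0.0115, 0], [0.0056, 0.0169, 0], [0.0088, 0.022, 0], [0.0126, 0.0267, 0], [0.017, 0.0309, 0], [0.0218, 0.0345, 0], [0.0271, 0.0375, 0]]
[-0.052, -0.127, -0.201, -0.275, -0.35, -0.424, -0.499, -0.573]
```

Request:
{"name": "carry_out", "arguments": {"linear": [[0.0012, 0.0058, 0], [0.0031, 0.0115, 0], [0.0056, 0.0169, 0], [0.0088, 0.022, 0], [0.0126, 0.0267, 0], [0.017, 0.0309, 0], [0.0218, 0.0345, 0], [0.0271, 0.0375, 0]], "roll": [-0.052, -0.127, -0.201, -0.275, -0.35, -0.424, -0.499, -0.573]}}

```text
clock: 14.38
tool_pos: [0.6308, -0.0423, 0.0707]
eef_rot: [0.559, 0.829, 0.002, 0.003]
contact_force: [-1.2, -2.5, 3.1]
opening: 0.134
```

```bash
python3 arc.py -6 6
python3 - <<'E'
from h import *
s=snapshot('wrist'); save(s,'w13')
E
```

```text
r 0.048641834150620386 phi 9.444513913992697 th 112.02776117245567
[[0.0019, 0.0012, 0], [0.0038, 0.0022, 0], [0.0058, 0.0032, 0], [0.0078, 0.0041, 0], [0.0099, 0.0049, 0], [0.0121, 0.0056, 0]]
[-0.007, -0.035, -0.062, -0.09, -0.117, -0.145]
```

View pics/w13.png

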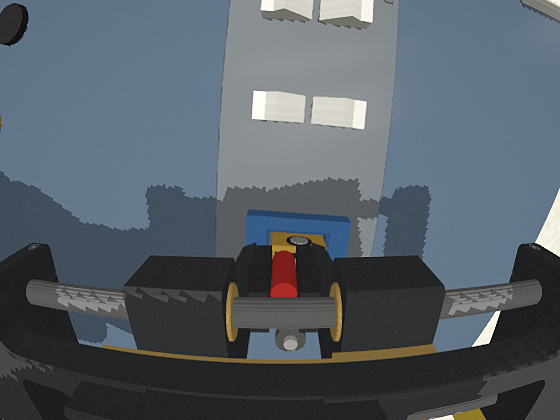

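The lever is nearly along the axis, about 9° open. I push on to the end stop with a slight overrun.

Request:
{"name": "carry_out", "arguments": {"linear": [[0.0019, 0.0012, 0], [0.0038, 0.0022, 0], [0.0058, 0.0032, 0], [0.0078, 0.0038, 0], [0.0095, 0.0043, 0]], "roll": [-0.02, -0.04, -0.06, -0.08, -0.08]}}

```text
clock: 14.85
tool_pos: [0.6386, -0.0386, 0.0705]
eef_rot: [0.593, 0.805, -0.001, 0.002]
contact_force: [-11.2, -4.2, 10.9]
opening: 0.13
```

```bash
python3 arc.py -6 3
```

```text
r 0.04919860650950536 phi -0.6431073057498004 th 107.21721195233273
[[0.0014, 0.0007, 0], [0.0028, 0.0013, 0], [0.0043, 0.0019, 0]]
[-0.023, -0.042, -0.061]
```

It is stopped, with 11 N of resistance at φ ≈ 0. I push slightly more to confirm the stop, then release.

Request:
{"name": "carry_out", "arguments": {"linear": [[0.0015, 0.0005, 0], [0.0025, 0.0008, 0]], "roll": [0, 0]}}

```text
clock: 15.02
tool_pos: [0.6385, -0.0386, 0.0704]
eef_rot: [0.593, 0.805, -0.003, 0.0]
contact_force: [-8.4, -3.2, 9.8]
opening: 0.127
```

Request:
{"name": "carry_out", "arguments": {"linear": [[0, 0, 0], [0, 0, 0], [0, 0, 0], [0, 0, 0], [0, 0, 0]], "roll": [0, 0, 0, 0, 0], "gripper": 0.45}}

```text
clock: 15.43
tool_pos: [0.6389, -0.038, 0.0704]
eef_rot: [0.593, 0.805, -0.003, 0.0]
contact_force: [0.1, -0.4, -0.2]
opening: 0.446
```

Request:
{"name": "carry_out", "arguments": {"linear": [[0, 0, 0.015], [0, 0, 0.04], [0, 0, 0.07], [0.004, -0.015, 0.1], [0.009, -0.03, 0.12], [0.012, -0.04, 0.12], [0.012, -0.04, 0.12]], "roll": [0, 0, 0, 0, 0, 0, 0]}}

```text
clock: 16.02
tool_pos: [0.6523, -0.0815, 0.1922]
eef_rot: [0.595, 0.804, -0.002, 0.003]
contact_force: [-0.4, -0.1, -0.5]
opening: 0.45
```

Run:
```python
from h import *
st()
s=snapshot('wrist'); save(s,'w14'); np.savez('pics/w14.npz',**s); station(s)
t=snapshot('top'); W=pts(t); H=hsv(t)
im=cv2.cvtColor(s['img'],cv2.COLOR_RGB2BGR)[80:240,200:370]; cv2.imwrite('pics/w14c.png',cv2.resize(im,None,fx=4,fy=3.7,interpolation=cv2.INTER_CUBIC))
```

```text
{'clock': 16.0167, 'q': [0.3335, 0.8529, -0.5512, 1.5122, 0.5254, 0.926, -0.0898], 'tool_pos': [0.6523, -0.0815, 0.1922], 'eef_rot': [0.5952, 0.8036, -0.0023, 0.0026], 'contact_force': [-0.3569, -0.1303, -0.4677], 'opening': 0.4505}
rect [634.  -56.9] [38.1 56.9] 16.65 246
rect [627.2 -32.3] [4.5 3.7] 16.65 13
z 0.02302375605771506 1898
```

View pics/w14c.png

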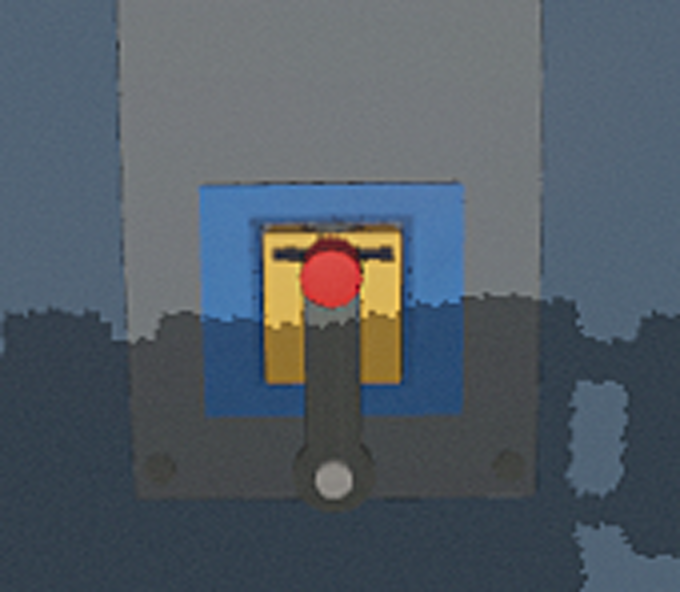

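The crop shows the lever lying straight over the module, with pivot and pin in line at (333,480) and (330,278). I go on to the barrel.

Request:
{"name": "carry_out", "arguments": {"linear": [[-0.015, 0.03, 0.015], [-0.035, 0.06, 0.03], [-0.055, 0.095, 0.04], [-0.075, 0.13, 0.04], [-0.095, 0.165, 0.04], [-0.115, 0.2, 0.04], [-0.135, 0.235, 0.04], [-0.155, 0.265, 0.04]], "roll": [-0.04, -0.08, -0.12, -0.16, -0.2, -0.24, -0.28, -0.3], "gripper": 0.7}}

```text
clock: 16.78
tool_pos: [0.492, 0.1902, 0.2288]
eef_rot: [0.707, 0.708, -0.004, -0.002]
contact_force: [0.7, 0.1, -0.4]
opening: 0.696
```

Request:
{"name": "carry_out", "arguments": {"linear": [[-0.018, 0.03, 0], [-0.035, 0.06, -0.01], [-0.04, 0.075, -0.02], [-0.04, 0.075, -0.025], [-0.04, 0.075, -0.025], [-0.04, 0.075, -0.025]], "roll": [0, 0, 0, 0, 0, 0]}}

```text
clock: 17.28
tool_pos: [0.4515, 0.264, 0.2029]
eef_rot: [0.707, 0.707, -0.005, -0.002]
contact_force: [1.2, -0.4, -0.2]
opening: 0.697
```

Run:
```python
from h import *
st(); tp,th=tool(); print(np.degrees(th))
s=snapshot('wrist'); save(s,'w15'); np.savez('pics/w15.npz',**s); W=wpts(s)
for q in('lens_barrel','barrel_brass_end'):
    for r in tip_of(s,q)[:2]:
        u,v=np.round(r['pixel']).astype(int); print(q,u,v,r['confidence'],W[v,u])
```

```text
{'clock': 17.2833, 'q': [-0.3529, 0.6658, -0.4296, 1.9115, 0.4244, 0.6655, -1.0419], 'tool_pos': [0.4515, 0.264, 0.2029], 'eef_rot': [0.7067, 0.7075, -0.0051, -0.002], 'contact_force': [1.2075, -0.447, -0.2002], 'opening': 0.6969}
90.06496866865065
lens_barrel 419 226 0.63 [0.58657527 0.23228025 0.03944043]
lens_barrel 291 180 0.55 [0.45804377 0.27585963 0.03393706]
barrel_brass_end 360 226 0.68 [0.5280199  0.22796743 0.0254634 ]
barrel_brass_end 287 222 0.65 [0.45450993 0.23515369 0.03450471]
```

View pics/w15.png

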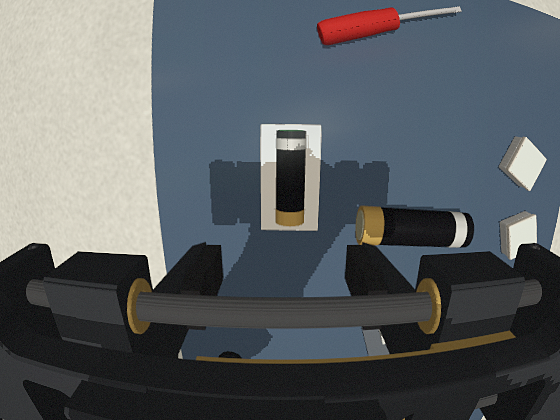

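The barrel on the rest spans rows 130–227 at column 291, with brass at the bottom. The big look-alike at (415,227) is clear. I measure the axis and extents.

Run:
```python
from h import *
s=dict(np.load('pics/w15.npz')); W=wpts(s)
m=(W[...,2]>.024)&(abs(W[...,0]-.458)<.03)&(abs(W[...,1]-.27)<.065); m[235:]=0
P=W[m]; print(m.sum(),np.percentile(P[:,2],[50,99]))
print(cv2.minAreaRect(P[:,:2].astype(np.float32)*1000))
print(np.percentile(P,[.5,99.5],axis=0).round(4))
# axis from ridge: top pts
t=P[P[:,2]>.031]; a=np.polyfit(t[:,1],t[:,0],1); print('axis x=',a, t[:,0].mean())
H=hsv(s); im=s['img']
for v in list(range(122,142,1))+list(range(205,232,1)):
    print(v,im[v,291].tolist(),W[v,291].round(4))
```

```text
2720 [0.03326188 0.03616239]
((457.4696350097656, 276.60906982421875), (90.51773071289062, 27.313373565673828), 89.81111907958984)
[[0.4438 0.2322 0.0245]
 [0.471  0.3218 0.0365]]
axis x= [0.01341645 0.45346772] 0.4571979193891626
122 [89, 105, 120] [0.4582 0.3289 0.0025]
123 [76, 92, 111] [0.4581 0.3279 0.0049]
124 [215, 209, 192] [0.4581 0.327  0.0057]
125 [230, 231, 227] [0.4581 0.326  0.0069]
126 [224, 227, 225] [0.4581 0.325  0.0072]
127 [224, 226, 223] [0.4581 0.324  0.007 ]
128 [231, 232, 230] [0.4581 0.323  0.0074]
129 [213, 218, 213] [0.4581 0.322  0.0066]
130 [66, 108, 72] [0.4579 0.3218 0.0272]
131 [75, 88, 77] [0.4578 0.3211 0.0346]
132 [80, 78, 79] [0.4578 0.3203 0.0351]
133 [79, 81, 81] [0.4578 0.3194 0.0352]
134 [76, 81, 77] [0.4578 0.3185 0.0353]
135 [76, 77, 75] [0.4578 0.3175 0.035 ]
136 [74, 78, 76] [0.4578 0.3166 0.0353]
137 [64, 66, 67] [0.4578 0.3158 0.0358]
138 [122, 122, 117] [0.4578 0.3149 0.0367]
139 [209, 207, 198] [0.4578 0.314  0.0359]
140 [231, 229, 220] [0.4578 0.313  0.0357]
141 [225, 223, 214] [0.4578 0.3122 0.0365]
205 [32, 31, 29] [0.4582 0.2519 0.0
[... 380 characters left out ...]
2] [0.4583 0.242  0.034 ]
216 [144, 115, 57] [0.4583 0.2411 0.0343]
217 [142, 113, 55] [0.4583 0.2404 0.0353]
218 [144, 115, 60] [0.4583 0.2391 0.0343]
219 [147, 117, 62] [0.4583 0.2383 0.0348]
220 [145, 116, 60] [0.4583 0.2375 0.0354]
221 [145, 117, 62] [0.4583 0.2362 0.0345]
222 [145, 117, 61] [0.4584 0.2348 0.0333]
223 [146, 117, 61] [0.4583 0.2341 0.0342]
224 [144, 115, 56] [0.4584 0.2332 0.0345]
225 [140, 108, 48] [0.4584 0.2323 0.0351]
226 [165, 153, 137] [0.4588 0.2216 0.0068]
227 [181, 175, 163] [0.4588 0.2207 0.0074]
228 [183, 176, 162] [0.4588 0.2194 0.007 ]
229 [168, 161, 147] [0.4588 0.2176 0.0052]
230 [110, 106, 104] [0.4589 0.2158 0.0032]
231 [37, 53, 67] [0.4589 0.2146 0.003 ]
```

The length is 90.5 mm, which matches, the centre is (0.4575,0.2768), and the axis is along y. I go down with the fingertips 2 mm above the rest plate.

Request:
{"name": "carry_out", "arguments": {"linear": [[0.0057, 0.0135, -0.03], [0.0057, 0.0135, -0.06], [0.0057, 0.0135, -0.09], [0.0057, 0.0135, -0.12], [0.0057, 0.0135, -0.145], [0.0057, 0.0135, -0.16], [0.0057, 0.0135, -0.168], [0.0057, 0.0135, -0.168]], "roll": [0, 0, 0, 0, 0, 0, 0, 0]}}

```text
clock: 18.1
tool_pos: [0.4583, 0.2762, 0.0347]
eef_rot: [0.708, 0.706, -0.005, -0.002]
contact_force: [-0.4, -0.0, 0.5]
opening: 0.698
```

Run:
```python
from h import *
st()
s=snapshot('wrist'); save(s,'w16')
```

```text
{'clock': 18.1, 'q': [-0.4996, 0.9479, -0.2146, 1.9569, 0.5971, 0.309, -1.2049], 'tool_pos': [0.4583, 0.2762, 0.0347], 'eef_rot': [0.7079, 0.7063, -0.0048, -0.0018], 'contact_force': [-0.3971, -0.0122, 0.5311], 'opening': 0.6981}
```

View pics/w16.png

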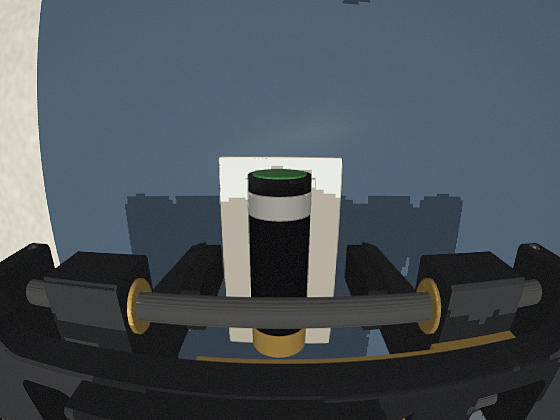

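The barrel is centred between the fingers. I lower the last 6.5 mm and close.

Request:
{"name": "carry_out", "arguments": {"linear": [[0, 0, -0.003], [0, 0, -0.0065], [0, 0, -0.0065], [0, 0, -0.0065]], "roll": [0, 0, 0, 0]}}

```text
clock: 18.48
tool_pos: [0.4591, 0.2768, 0.0298]
eef_rot: [0.708, 0.706, -0.004, -0.002]
contact_force: [0.5, -0.1, 0.1]
opening: 0.702
```

Request:
{"name": "carry_out", "arguments": {"linear": [[0, 0, 0], [0, 0, 0], [0, 0, 0], [0, 0, 0], [0, 0, 0], [0, 0, 0], [0, 0, 0], [0, 0, 0]], "roll": [0, 0, 0, 0, 0, 0, 0, 0], "gripper": 0.2, "grip_force": 15}}

```text
clock: 19.15
tool_pos: [0.4574, 0.2768, 0.0298]
eef_rot: [0.708, 0.707, -0.005, -0.002]
contact_force: [-4.7, -0.7, 5.5]
opening: 0.31
```

Request:
{"name": "carry_out", "arguments": {"linear": [[0, 0, 0], [0, 0, 0], [0, 0, 0.005], [0, 0, 0.015], [0, 0, 0.03], [0, 0, 0.045], [0, 0, 0.05], [0, 0, 0.05]], "roll": [0, 0, 0, 0, 0, 0, 0, 0]}}

```text
clock: 19.82
tool_pos: [0.4589, 0.2772, 0.0815]
eef_rot: [0.708, 0.706, -0.003, -0.002]
contact_force: [-0.7, -0.7, -1.7]
opening: 0.313
```

Run:
```python
from h import *
st()
s=snapshot('wrist'); save(s,'w17')
```

```text
{'clock': 19.8167, 'q': [-0.4592, 0.8672, -0.2831, 1.9505, 0.5599, 0.4068, -1.1713], 'tool_pos': [0.4589, 0.2772, 0.0815], 'eef_rot': [0.708, 0.7062, -0.0027, -0.0019], 'contact_force': [-0.6783, -0.7136, -1.6691], 'opening': 0.3129}
```

View pics/w17.png

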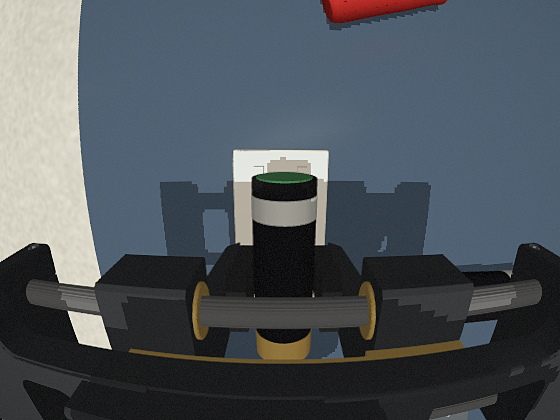

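The barrel is held, with an opening of 27.5 mm. I carry it high to above the yokes and turn it +17.4°.

Request:
{"name": "carry_out", "arguments": {"linear": [[0.005, -0.005, 0.035], [0.02, -0.03, 0.07], [0.04, -0.06, 0.1], [0.06, -0.09, 0.11], [0.08, -0.12, 0.11], [0.1, -0.15, 0.11], [0.12, -0.18, 0.1], [0.147, -0.213, 0.08]], "roll": [0.04, 0.08, 0.12, 0.16, 0.2, 0.24, 0.28, 0.304]}}

```text
clock: 20.53
tool_pos: [0.6035, 0.0657, 0.1634]
eef_rot: [0.592, 0.806, -0.003, -0.001]
contact_force: [-0.8, 1.0, -1.5]
opening: 0.312
```

Request:
{"name": "carry_out", "arguments": {"linear": [[0, 0, -0.01], [0, 0, -0.03], [0, 0, -0.04], [0, 0, -0.04], [0, 0, -0.04]], "roll": [0, 0, 0, 0, 0]}}

```text
clock: 20.95
tool_pos: [0.6027, 0.0664, 0.1227]
eef_rot: [0.592, 0.806, -0.004, -0.001]
contact_force: [-0.7, -0.1, -1.0]
opening: 0.314
```

Run:
```python
from h import *
st(); tp,th=tool(); print(np.degrees(th))
s=snapshot('wrist'); save(s,'w18'); np.savez('pics/w18.npz',**s)
```

```text
{'clock': 20.95, 'q': [0.0936, 0.8889, -0.5099, 1.713, 0.6208, 0.7154, -0.4391], 'tool_pos': [0.6027, 0.0664, 0.1227], 'eef_rot': [0.5918, 0.8061, -0.0038, -0.0014], 'contact_force': [-0.7469, -0.0765, -1.0133], 'opening': 0.3137}
107.43423117737198
```

View pics/w18.png

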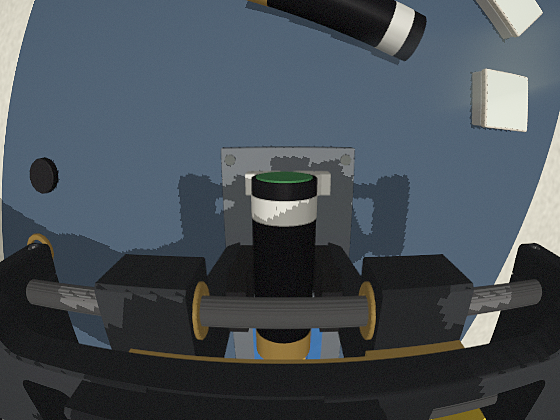

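```bash
cat >> h.py <<'E'
def barrelcheck(s,tp,th):
    X=np.array([np.cos(th),np.sin(th)]);Y=np.array([np.sin(th),-np.cos(th)])
    W=wpts(s); D=W-tp; L=np.stack([D[...,:2]@X,D[...,:2]@Y,D[...,2]],-1)*1000
    v=np.arange(L.shape[0])[:,None]*np.ones(L.shape[1])
    b=(L[...,2]>-30)&(L[...,2]<12)&(abs(L[...,1])<20)&(L[...,0]>15)&(L[...,0]<60)&(v<295)
    P=L[b]; print('barrel n',len(P),'xmax',np.percentile(P[:,0],[95,99,99.8]).round(1),'y',np.percentile(P[:,1],[.5,99.5]).round(1),'ztop',np.percentile(P[:,2],99).round(1))
    t=P[P[:,2]>np.percentile(P[:,2],60)]; a=np.polyfit(t[:,0],t[:,1],1); print('barrel axis slope deg',np.degrees(np.arctan(a[0])).round(2))
    z=W[...,2]
    p=(abs(z-.011)<.003)&(abs(L[...,1])<60)&(L[...,0]>10)&(L[...,0]<90)&(v<235); Q=L[p]
    print('plate n',len(Q),'xmax',np.percentile(Q[:,0],[98,99.5,99.9]).round(1),'y',np.percentile(Q[:,1],[.3,99.7]).round(1))
    yk=(z>.024)&(z<.036)&(abs(L[...,1])<45)&(L[...,0]>0)&(L[...,0]<60)&(L[...,2]<-32)&(v<235); K=L[yk]
    if len(K): print('yoke n',len(K),'x',np.percentile(K[:,0],[.5,99.5]).round(1),'y',np.percentile(K[:,1],[.5,99.5]).round(1))
    return L
E
python3 - <<'E'
from h import *
s=dict(np.load('pics/w18.npz')); tp=np.array([.6027,.0664,.1227]); th=np.radians(107.434)
L=barrelcheck(s,tp,th); im=s['img']
for v in range(142,154): print(v,im[v,290].tolist(),L[v,290].round(1))
for v in range(168,200,2): print(v,im[v,284].tolist(),L[v,284].round(1))
for v in range(168,200,2): print(v,im[v,248].tolist(),L[v,248].round(1),L[v,323].round(1))
E
```

```text
barrel n 5015 xmax [44.2 44.4 44.5] y [-12.5  14.9] ztop 6.1
barrel axis slope deg 0.25
plate n 4452 xmax [47.3 47.6 47.7] y [-46.3  53.1]
yoke n 420 x [15.3 30.1] y [-26.7  33.5]
142 [83, 101, 119] [  50.6    5.3 -119.4]
143 [86, 102, 120] [  49.8    5.3 -120. ]
144 [86, 103, 120] [  49.     5.3 -119.9]
145 [88, 106, 125] [  48.4    5.3 -119. ]
146 [59, 69, 76] [  47.9    5.3 -115.9]
147 [86, 88, 91] [  47.4    5.2 -112.8]
148 [126, 129, 132] [  46.6    5.2 -113.3]
149 [125, 129, 131] [  46.     5.2 -111.6]
150 [120, 123, 126] [  45.4    5.2 -110.5]
151 [123, 127, 129] [  44.6    5.2 -110.9]
152 [123, 126, 128] [  43.8    5.2 -111.1]
153 [121, 125, 128] [  43.     5.2 -111.7]
168 [73, 76, 79] [  32.     0.8 -110.8]
170 [74, 78, 81] [  30.5    0.8 -110.9]
172 [41, 81, 46] [ 44.2   1.4 -18.9]
174 [39, 78, 45] [ 44.1   1.4 -14.4]
176 [40, 78, 49] [ 43.9   1.4 -10.3]
178 [43, 78, 50] [44.1  1.5 -4.4]
180 [35, 67, 41] [44.2  1.5  0.3]
182 [86, 154, 95] [44.1  1.5  3.8]
184 [34, 32, 36] [43.6  1.5  5.4]
186 [37, 36, 38] [42.8  1.5  5.3]
188 [35, 33, 37] [42.1  1.5  5.6]
190 [41, 38, 41] [
[... 435 characters left out ...]
3 -24.5 -98.2] [ 28.5  28.3 -97.5]
178 [209, 206, 197] [ 26.9 -24.4 -97.5] [ 27.2  28.3 -96.7]
180 [158, 156, 147] [ 25.5 -24.5 -97.7] [ 25.6  28.4 -97.7]
182 [161, 160, 151] [ 24.1 -24.5 -97.4] [ 24.3  28.4 -96.9]
184 [158, 157, 146] [ 22.5 -24.6 -98. ] [ 22.9  28.4 -96.8]
186 [159, 158, 150] [ 21.1 -24.6 -98. ] [ 21.5  28.4 -96.7]
188 [161, 160, 150] [ 19.5 -24.7 -98.6] [ 20.   28.5 -96.7]
190 [162, 161, 152] [ 18.4 -24.6 -97.1] [ 18.6  28.5 -96.5]
192 [159, 158, 149] [ 16.8 -24.7 -97.4] [ 16.8  28.7 -97.9]
194 [149, 148, 139] [ 15.3 -24.8 -97.9] [ 15.5  28.7 -97.3]
196 [64, 68, 71] [  10.5  -26.4 -111.2] [  10.6   30.4 -111.5]
198 [71, 75, 76] [   8.8  -26.5 -111.9] [   9.1   30.4 -111.4]
```

In the same image, the yokes (x 15..30, y centre 3.4) and the plate end (47.6) put the seat at tool (-7.5,+3.4). The barrel is at (-0.8,+1.3). I correct by (+4.0,-5.8) mm in world and lower partway.

Request:
{"name": "carry_out", "arguments": {"linear": [[0.002, -0.003, -0.01], [0.004, -0.0058, -0.025], [0.004, -0.0058, -0.042], [0.004, -0.0058, -0.055], [0.004, -0.0058, -0.06], [0.004, -0.0058, -0.06], [0.004, -0.0058, -0.06]], "roll": [0, 0, 0, 0, 0, 0, 0]}}

```text
clock: 21.58
tool_pos: [0.6073, 0.0611, 0.0634]
eef_rot: [0.592, 0.806, -0.003, -0.001]
contact_force: [0.8, -0.3, -0.4]
opening: 0.31
```

Run:
```python
from h import *
st(); tp,th=tool(); print(np.degrees(th))
s=snapshot('wrist'); save(s,'w19'); np.savez('pics/w19.npz',**s); L=barrelcheck(s,tp,th)
im=s['img']
for c in (244,328):
  for v in range(170,236,3): print(c,v,im[v,c].tolist(),L[v,c].round(1))
```

```text
{'clock': 21.5833, 'q': [0.0721, 0.9756, -0.453, 1.72, 0.6835, 0.6166, -0.4786], 'tool_pos': [0.6073, 0.0611, 0.0634], 'eef_rot': [0.5917, 0.8062, -0.0031, -0.0009], 'contact_force': [0.7612, -0.3414, -0.3526], 'opening': 0.3104}
107.45043018079771
barrel n 5013 xmax [44.2 44.4 44.5] y [-12.5  14.9] ztop 6.1
barrel axis slope deg 0.38
plate n 8394 xmax [53.5 53.9 54.2] y [-49.2  50.1]
yoke n 1289 x [21.6 36.4] y [-29.2  30.4]
244 170 [155, 161, 162] [ 40.  -21.  -51.5]
244 173 [152, 158, 160] [ 38.3 -21.1 -52. ]
244 176 [155, 159, 160] [ 36.5 -21.2 -52.3]
244 179 [150, 147, 140] [ 36.1 -20.3 -45.2]
244 182 [181, 180, 170] [ 36.2 -19.2 -36.3]
244 185 [230, 228, 218] [ 35.1 -19.  -34.2]
244 188 [231, 229, 220] [ 33.5 -19.1 -34.4]
244 191 [232, 230, 220] [ 31.9 -19.1 -34.2]
244 194 [194, 192, 183] [ 30.6 -19.  -33.2]
244 197 [172, 170, 162] [ 28.6 -19.3 -35.1]
244 200 [175, 174, 164] [ 27.2 -19.2 -34.2]
244 203 [177, 176, 167] [ 25.4 -19.4 -34.9]
244 206 [172, 171, 161] [ 23.8 -19.4 -34.8]
244 209 [177, 175, 167] [ 22.1 -19.5 -35.3]
244 212 [89, 92, 97] [ 15.5 -21.8 -52. ]
244 215 [95, 
[... 530 characters left out ...]
  24.2 -38. ]
328 188 [193, 191, 183] [ 32.7  24.3 -38.4]
328 191 [193, 192, 182] [ 31.2  24.3 -37.7]
328 194 [196, 194, 184] [ 29.5  24.4 -38.2]
328 197 [196, 194, 185] [ 27.8  24.5 -38.4]
328 200 [197, 194, 186] [ 26.1  24.6 -38.8]
328 203 [196, 194, 186] [ 24.8  24.5 -37.5]
328 206 [196, 194, 186] [ 22.9  24.6 -38.3]
328 209 [145, 145, 140] [ 17.5  26.5 -51.6]
328 212 [94, 99, 102] [ 15.   26.9 -54. ]
328 215 [93, 97, 100] [ 13.5  26.9 -52.9]
328 218 [93, 97, 99] [ 11.8  26.9 -52.5]
328 221 [94, 96, 101] [ 10.   27.  -52.5]
328 224 [94, 99, 101] [  8.1  27.  -52.5]
328 227 [95, 98, 101] [  6.1  27.2 -52.8]
328 230 [94, 98, 101] [  4.4  27.2 -52.3]
328 233 [95, 98, 103] [  2.6  27.2 -52.1]
```

View pics/w19.png

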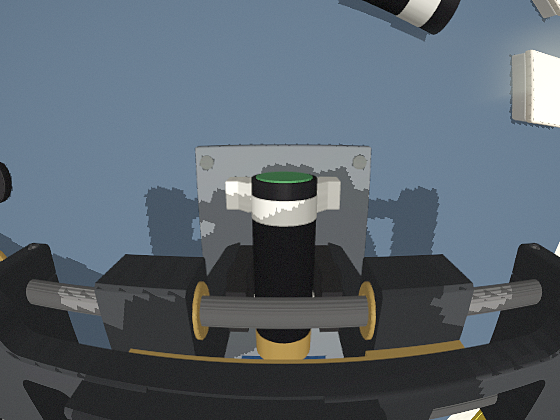

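The seat is now at tool (-1.0,+0.5) and the barrel at (-0.8,+1.2). I make a final (-0.6,-0.4) mm trim and lower towards contact.

Request:
{"name": "carry_out", "arguments": {"linear": [[-0.0006, -0.0004, -0.004], [-0.0006, -0.0004, -0.008], [-0.0006, -0.0004, -0.012], [-0.0006, -0.0004, -0.015], [-0.0006, -0.0004, -0.018], [-0.0006, -0.0004, -0.019], [-0.0006, -0.0004, -0.019]], "roll": [0, 0, 0, 0, 0, 0, 0]}}

```text
clock: 22.22
tool_pos: [0.6069, 0.0608, 0.0446]
eef_rot: [0.592, 0.806, -0.003, -0.001]
contact_force: [-1.0, -0.3, -1.3]
opening: 0.31
```

Run:
```python
from h import *
st(); tp,th=tool(); print(np.degrees(th))
s=snapshot('wrist'); save(s,'w20'); L=barrelcheck(s,tp,th)
```

```text
{'clock': 22.2167, 'q': [0.0616, 1.0024, -0.4324, 1.724, 0.7034, 0.5825, -0.4956], 'tool_pos': [0.6069, 0.0608, 0.0446], 'eef_rot': [0.5917, 0.8062, -0.0029, -0.0008], 'contact_force': [-0.9873, -0.313, -1.2921], 'opening': 0.3103}
107.45027559613371
barrel n 5806 xmax [44.2 44.3 44.4] y [-19.5  19.6] ztop 6.1
barrel axis slope deg 0.03
plate n 9962 xmax [53.8 54.2 54.3] y [-48.5  50.5]
```

Request:
{"name": "carry_out", "arguments": {"linear": [[0, 0, -0.001], [0, 0, -0.002], [0, 0, -0.0025], [0, 0, -0.0025]], "roll": [0, 0, 0, 0], "grip_force": 20}}

```text
clock: 22.6
tool_pos: [0.607, 0.0609, 0.0422]
eef_rot: [0.592, 0.806, -0.003, -0.001]
contact_force: [-0.9, -0.7, -1.5]
opening: 0.311
```

Request:
{"name": "carry_out", "arguments": {"linear": [[0, 0, -0.0007], [0, 0, -0.0012], [0, 0, -0.0012]], "roll": [0, 0, 0]}}

```text
clock: 22.85
tool_pos: [0.607, 0.0608, 0.042]
eef_rot: [0.592, 0.806, -0.003, -0.0]
contact_force: [-1.7, -0.3, 6.1]
opening: 0.309
```

Contact is at the expected height, with Fz 6 N. I briefly open the fingers so the barrel centres itself in the V, then look and regrip.

Request:
{"name": "carry_out", "arguments": {"linear": [[0, 0, 0], [0, 0, 0], [0, 0, 0], [0, 0, 0]], "roll": [0, 0, 0, 0], "gripper": 0.42}}

```text
clock: 23.18
tool_pos: [0.6071, 0.0608, 0.0419]
eef_rot: [0.592, 0.806, -0.003, -0.0]
contact_force: [-0.3, 0.7, 0.3]
opening: 0.418
```

Run:
```python
from h import *
st(); tp,th=tool(); print(np.degrees(th))
s=snapshot('wrist'); save(s,'w21'); np.savez('pics/w21.npz',**s); L=barrelcheck(s,tp,th)
for n in('scene','top'):
    t=snapshot(n); save(t,n+'1')
    W=pts(t)
    if n=='top':
        im=cv2.cvtColor(t['img'],cv2.COLOR_RGB2BGR)[150:240,220:340]; cv2.imwrite('pics/top1c.png',cv2.resize(im,None,fx=6,fy=6,interpolation=cv2.INTER_CUBIC))
    else:
        im=cv2.cvtColor(t['img'],cv2.COLOR_RGB2BGR)[180:300,220:360]; cv2.imwrite('pics/scene1c.png',cv2.resize(im,None,fx=5,fy=5,interpolation=cv2.INTER_CUBIC))
```

```text
{'clock': 23.1833, 'q': [0.0595, 1.0061, -0.4288, 1.7242, 0.7067, 0.5773, -0.4986], 'tool_pos': [0.6071, 0.0608, 0.0419], 'eef_rot': [0.5917, 0.8062, -0.0028, -0.0004], 'contact_force': [-0.3057, 0.6527, 0.252], 'opening': 0.4178}
107.44981242355205
barrel n 6126 xmax [44.4 49.9 52.8] y [-19.6  19.6] ztop 5.9
barrel axis slope deg 0.49
plate n 10159 xmax [53.7 54.1 54.2] y [-48.8  50.4]
```

View pics/w21.png

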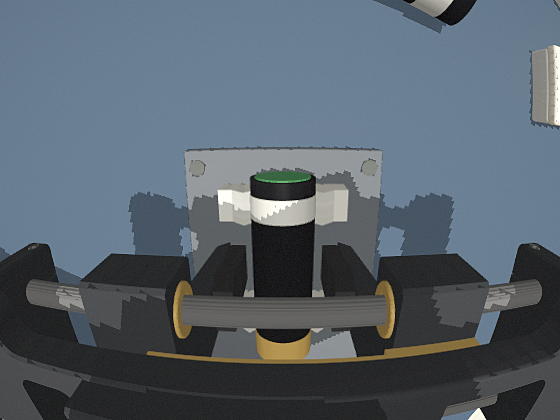

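View pics/scene1c.png

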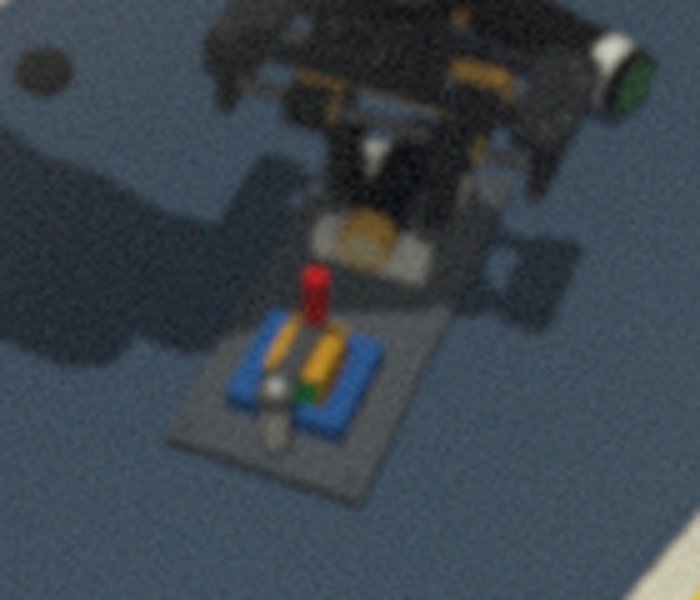

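The scene crop shows the brass end in the near yoke facing the camera module, and the lever shut. Next I check the overhang and lateral offset.

Run:
```python
from h import *
s=dict(np.load('pics/w21.npz')); tp=np.array([.6071,.0608,.0419]); th=np.radians(107.45)
X=np.array([np.cos(th),np.sin(th)]);Y=np.array([np.sin(th),-np.cos(th)])
W=wpts(s); D=W-tp; L=np.stack([D[...,:2]@X,D[...,:2]@Y,D[...,2]],-1)*1000
z=W[...,2]
c=284
e=L[172:186,c]; print('end face x',np.nanmedian(e[(e[:,0]>40)&(e[:,0]<48)][:,0]))
b=(L[...,2]>-9)&(L[...,2]<9)&(abs(L[...,1])<18)&(L[...,0]>20)&(L[...,0]<46)
for x in(22,28,34,40):
    q=L[b&(abs(L[...,0]-x)<2)]; print('x',x,np.percentile(q[:,1],[.5,99.5]).round(2),np.percentile(q[:,1],[.5,99.5]).mean().round(2), 'ridge z',np.percentile(q[:,2],95).round(1))
yk=(z>.026)&(z<.035)&((L[...,1]<-17)|(L[...,1]>19))&(abs(L[...,1])<36)&(L[...,0]>8)&(L[...,0]<50)
rr=np.indices(z.shape)[0]; yk&=(rr<236)
K=L[yk]; 
for sg in(-1,1):
    k=K[K[:,1]*sg>0]; print('yoke',sg,len(k),np.percentile(k[:,0],[1,99]).round(1),np.percentile(k[:,1],[1,99]).round(1))
p=(abs(z-.011)<.003)&(rr<200)&(abs(L[...,1])<60)&(L[...,0]<70); Q=L[p]
print('plate end',np.percentile(Q[:,0],99.7))
```

```text
end face x 44.25630421130261
x 22 [-12.76  14.53] 0.89 ridge z 5.5
x 28 [-13.04  14.77] 0.86 ridge z 5.5
x 34 [-12.77  14.57] 0.9 ridge z 5.7
x 40 [-12.61  14.51] 0.95 ridge z 5.5
yoke -1 322 [21.8 36.6] [-27.9 -17. ]
yoke 1 322 [22.1 36.6] [19.  30.1]
plate end 54.17044480323841
```

The overhang is even to about 0.1 mm and the barrel is centred 0.3 mm from the jaw centre. I regrip with that trim.

Request:
{"name": "carry_out", "arguments": {"linear": [[-0.0003, -0.0001, 0.0002], [-0.0003, -0.0001, 0.0002], [-0.0003, -0.0001, 0.0002], [-0.0003, -0.0001, 0.0002], [-0.0003, -0.0001, 0.0002], [-0.0003, -0.0001, 0.0002]], "roll": [0, 0, 0, 0, 0, 0], "gripper": 0.2, "grip_force": 20}}

```text
clock: 23.83
tool_pos: [0.6068, 0.0607, 0.042]
eef_rot: [0.592, 0.806, -0.003, -0.0]
contact_force: [0.5, 0.6, -1.4]
opening: 0.305
```

Request:
{"name": "carry_out", "arguments": {"linear": [[0, 0, 0], [0, 0, 0], [0, 0, 0], [0, 0, 0]], "roll": [0, 0, 0, 0]}}

```text
clock: 24.17
tool_pos: [0.6068, 0.0607, 0.042]
eef_rot: [0.592, 0.806, -0.003, -0.0]
contact_force: [0.3, 0.1, -1.1]
opening: 0.306
```

Run:
```python
from h import *
st()
```

```text
{'clock': 24.1667, 'q': [0.0596, 1.0058, -0.4287, 1.7251, 0.7068, 0.5768, -0.4989], 'tool_pos': [0.6068, 0.0607, 0.042], 'eef_rot': [0.5917, 0.8062, -0.0028, -0.0004], 'contact_force': [0.2663, 0.1045, -1.1353], 'opening': 0.3062}
```

Request:
{"name": "carry_out", "arguments": {"linear": [[0, 0, -0.0006], [0, 0, -0.0012], [0, 0, -0.0015], [0, 0, -0.0015], [0, 0, -0.0015]], "roll": [0, 0, 0, 0, 0], "grip_force": 25}}

```text
clock: 24.58
tool_pos: [0.6068, 0.0608, 0.0418]
eef_rot: [0.592, 0.806, -0.003, -0.0]
contact_force: [-1.8, -0.8, 10.2]
opening: 0.308
```

Run:
```python
from h import *
for i in range(4):
    s=snapshot('wrist'); st_=status.get_state(); print(np.round(st_['contact_force'],2),np.round(st_['tool_pos'],4))
save(s,'w22'); tp,th=tool()
barrelcheck(s,tp,th)
for i in range(6):
    t=snapshot('scene'); st_=status.get_state(); print(np.round(st_['contact_force'],2), st_['clock'])
save(t,'scene2')
```

```text
[-2.51 -0.81  9.65] [0.6068 0.0608 0.0418]
[-2.41  0.27  9.34] [0.6068 0.0608 0.0418]
[-1.93  0.37  9.85] [0.6068 0.0608 0.0418]
[-3.13 -1.    9.62] [0.6068 0.0608 0.0418]
barrel n 6174 xmax [44.4 50.8 53.2] y [-19.6  19.6] ztop 6.0
barrel axis slope deg -0.02
plate n 10146 xmax [53.7 54.1 54.2] y [-48.5  50.6]
[-1.89 -1.1  10.48] 24.8333
[-2.48 -0.92  9.45] 24.8833
[-2.21 -1.26 10.47] 24.9333
[-2.95 -1.86  8.71] 24.9833
[-2.34 -1.17  9.78] 25.0333
[-2.9  -0.53  9.42] 25.0833
```

View pics/w22.png

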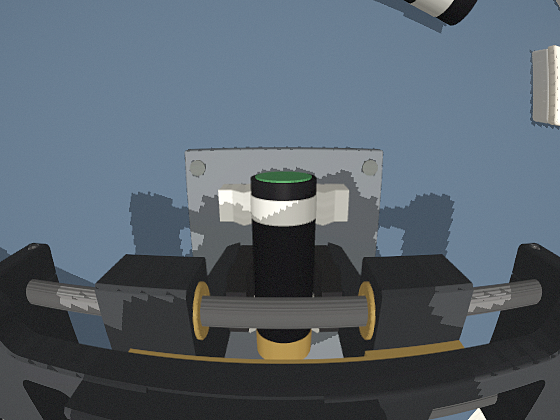

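View pics/scene2.png

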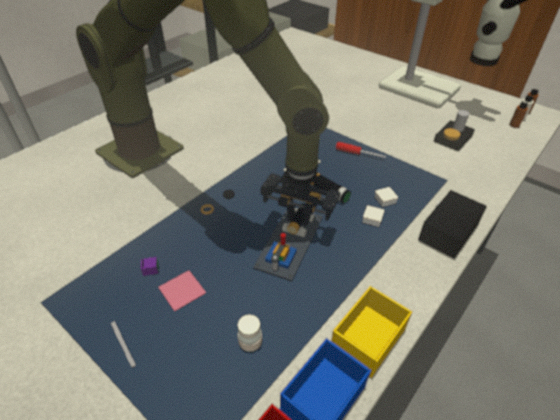

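The push is steady at about 9.6 N, with about 2.4 N of side load on one face. I trim that off with a small x shift, keeping the same z target.

Request:
{"name": "carry_out", "arguments": {"linear": [[-0.0004, -0.0001, -0.0013], [-0.0004, -0.0001, -0.0013], [-0.0004, -0.0001, -0.0013], [-0.0004, -0.0001, -0.0013]], "roll": [0, 0, 0, 0]}}

```text
clock: 25.42
tool_pos: [0.6068, 0.0608, 0.0418]
eef_rot: [0.592, 0.806, -0.003, 0.001]
contact_force: [-2.4, -0.8, 9.6]
opening: 0.306
```

Run:
```python
from h import *
F=[]
for i in range(8):
    s=snapshot('wrist'); st_=status.get_state(); F.append(st_['contact_force'])
print(np.mean(F,0),np.round(F[-1],2),st_['tool_pos'],st_['clock'],st_['opening'])
```

```text
[-1.83531118 -0.65135896  9.21427725] [-2.04  0.44  9.39] [0.60680949 0.06077    0.04183961] 25.8167 0.30876918556673727
```

Request:
{"name": "carry_out", "arguments": {"linear": [[-0.0008, -0.0002, -0.0015], [-0.0008, -0.0002, -0.0015], [-0.0008, -0.0002, -0.0015], [-0.0008, -0.0002, -0.0015]], "roll": [0, 0, 0, 0]}}

```text
clock: 26.15
tool_pos: [0.6068, 0.0608, 0.0418]
eef_rot: [0.592, 0.806, -0.002, 0.001]
contact_force: [-1.2, -0.0, 11.0]
opening: 0.309
```

Run:
```python
from h import *
F=[]
for i in range(8):
    s=snapshot('wrist'); st_=status.get_state(); F.append(st_['contact_force'])
print(np.mean(F,0),np.std(F,0),st_['tool_pos'],st_['clock'],st_['opening'])
```

```text
[-1.38818768 -0.67206657  9.76193988] [0.68781936 0.68369047 0.67851554] [0.60681306 0.06081275 0.04185317] 26.55 0.31161637906091294
```

The push averages 9.8 N with a side load of about 1.5 N, so both faces carry load. I hand it in.

```bash
python3 -c "
from plant import finish_job; print(finish_job())"
```

```text
the job is handed in; nothing more can be done
None
```

The job is done as asked and handed in at about 26.6 s on the robot's clock; no verdict came back.

1. **Camera module:** I took the gold module off the pink pad and lowered it into the socket pocket with its window towards the V yokes. It met the floor with 12 N. Its top measured z = 39.1 mm against 39 mm expected, and its angle matched the socket to about 0.5°.
2. **Locking lever:** I swung it by its red pin to the end stop, where it resisted with about 11 N at roughly 0 rad. A picture taken after letting go showed it lying straight over the module.
3. **Lens barrel:** I laid the 28 x 90 mm barrel from the white rest in the yokes, brass end towards the camera. I opened the fingers once so it could centre itself. The overhang was even to about 0.1 mm, as far as the camera can tell. I then gripped it again and pressed down.

**Last checks:** the push averaged 9.8 N with about 1.5 N to the side, so both V faces carry load. The fingers were still gripping at hand-in. I never targeted the bystanders, and a final picture showed no sign that any had moved, but I did not measure their positions.

**What disagreed:** the wrist camera and the arm differed by about 1 to 3 mm. I handled this by measuring the held part and its target in the same image. The side load did not trim fully to zero.

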